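Refill the lid magazine to the red band

ROBOT

A 6-joint arm with a two-finger parallel gripper is mounted at the origin on the work surface; the furniture and walls round the work are solid. World frame = base frame: x ahead of the robot, y to its left, z up, the work surface at z = 0. Lengths are in m, angles in degrees, forces in N, time in s.
With the tool pointing down it reaches from about 0.4 to 0.825 m from the base axis. Payload 7 kg.
Tool frame: the origin (TCP) lies midway between the tips of the shut fingers; the grasp point (between the pads) lies 19 mm behind it (r.hold_point_z is the distance from the TCP to the grasp point, in m); y points along the fingers, z is the direction in which the jaws open and shut, and the axes are right-handed (so a half turn about y gives the same grasp; the last joint's range is limited). The gripper opens to 88 mm and grips with 3 to 60 N. Pads are 19 mm wide; open, the fingers measure 130 mm over their backs; the gripper's body (78 mm by 193 mm) begins 47 mm behind the grasp point.
Start: joints at [16.507, 20.546, 0.682, 0, -70.136, -16.507], TCP at [0.675, -0, 0.227] pointing down, gripper open.
Joint ranges: [-176.03, 176.03], [-82.01, 121.73], [-58.28, 71.71], [-173.87, 95.51], [-174.79, -0.11], [-173.66, 173.66]. Speed limits (degrees/s): [136.94, 136.94, 172.46, 180, 180, 180].

INTERFACE

Orientations are given as [roll, pitch, yaw] about the fixed x, y, z axes, in that order (R = Rz(yaw) Ry(pitch) Rx(roll)).
In Python, from plant import r, imaging gives the robot as it stands.
- The arm moves only by the tool drive_tool, never from a script. Its argument "deltas" is a list of rows, each a list of 6 numbers: the shift along the world's x, y, z in cm, then the turn, a rotation vector about the world's x, y, z in rad. In form: [[tx, ty, tz, rx, ry, rz], ...]. A call has exactly 8 rows; each row is the pose to reach, as a shift and turn from the pose commanded when the call began; what a row does not reach only later rows make up. A row lasts 1/12 s, in which the tool goes at most 41.7 mm and 7.16 degrees, less where a joint would pass 70% of its speed; a pose out of reach is approached as far as the arm can. A call with a gripper value outside its range is refused whole. "claw" is the opening, from 0 (shut) to 1 (fully open), set as the call begins (left out, the last holds). The fingers move at their own pace and stop on an object; "squeeze" is the grip in N (left out, the last holds). Time passes only in rows, so rows that repeat a pose let the fingers close, or fill a call up. It gives the time, the measured TCP pose, the force and the opening at its end, in the units of the state.
- r.get_state(): the state, without advancing time (a new reading comes with each control period).
- imaging.capture(name): name is "scene" or "side" or "wrist"; returns the picture (480x640x3 uint8, red, green, blue); there is no depth.
- imaging.get_calibration(name): a dict with "mtx" (3x3 intrinsics, pixels), "R" (3x3) and "t" (3): a world point X has camera coordinates R X + t; the wrist camera has in their place "T_tool_cam" (4x4, takes a point from camera to tool coordinates, whose origin is the TCP and whose axes are the tool frame's). Camera axes: x right, y down, z forward; pixel columns grow to the right and rows downward; lengths in m; the calibration is good to about 2 mm. The wrist camera is an equidistant fisheye: a pixel r from the principal point sees the ray r / f radians off the axis. A picture is of the moment at which its call begins: read the wrist's pose just before it. get_calibration takes no time and is no camera call.
- r.close_job(): hands the job in, once; it reports no verdict.
Trained networks look in the newest picture that a camera, given by its name, has taken for a name from the list of things; names that differ only in an ending like _2 or _b are one class to them, and where a whole thing is asked for, a point or a joint stands for the part that bears it (a point fixed in the world has none). Each returns a list of dicts, best first, with "score" (0 to 1); they miss things now and then, are a little off and sometimes report something else, mostly with a low value. They report only what shows in the picture. A call takes as long as a camera call. They do not tell look-alikes from the thing itself.
- imaging.search_frame(camera, label): "bbox" ([left, top, right, bottom] in pixels, round what is visible of it).
- imaging.outline_of(camera, label): "region" (480x640 bool, what is visible of it) and "bbox" ([left, top, right, bottom] in pixels, round what is visible of it).
- imaging.landmark_of(camera, label): "position" ([column, row] in pixels: a listed point, or the origin of a listed thing).
The state is a dict: "time_s": time; "joints": joint angles; "qd": joint speeds; "joint_torque": joint torques, N m; "tcp_pos": TCP position; "eef_rot": TCP orientation; "contact_force": force on the tool from outside, world axes, zero at the start; "moment": the same for the moment, N m; "gripper_width": finger opening in m.
Only numpy, scipy, OpenCV 4.12 (cv2) and the standard library are available. Lean on these libraries where they do the work, as an engineer would, in place of code of your own. Each camera call takes 0.05 s, during which the arm holds its last target.

TASK

Lift the hinged cover of the lid magazine and stack packs of lids flat in its tube, one at a time, until the top of the stack lies within the red band and not above it, then close the cover fully. Lower each pack until it rests on what is below it; do not let it fall down the tube. Leave the packs that are not needed lying flat on the table, and do not disturb the pots and the tray.

Things in the scene. Friction and masses are not known exactly. Their poses are not given: they have to be found in the camera images.
- lid_magazine: Lid magazine, fixed to the table: an upright white tube of 72 mm bore, 4 mm wall, on a dark steel foot (135 x 100 x 12 mm). Origin on the tube's axis at table height; z up. Two open slots, 43 mm wide, run from rim to foot on its +y and -y sides: fingers that hold a pack along the magazine's y can go down the slots with it. The -x and +x sides are closed wall.
- tube_mouth (a point): Centre of the tube's mouth, in the plane of the rim, 110 mm above the table.
- red_band (a point): On the tube's axis, half-way up the red band that is painted round the wall inside and out, from 75 to 105 mm above the table. In the tube the stack stands on a flat metal plate, clamped firmly at an unknown height (its top 37 to 75 mm above the table; it does not give way). One pack or two bring the top of the stack into the band.
- cover_hinge (a point): Middle of the cover's hinge line, which runs along the magazine's y: 62 mm from the tube's axis on the +x side, 114 mm above the table.
- cover (a joint): Hinged cover of the magazine, a grey plate 92 x 88 x 5 mm over the tube's mouth: 0 = closed, level; grows to 2.1 rad as it swings up and back to the +x side of the magazine. A stiff hinge holds it at any angle (about 1 to 2 N at the knob moves it).
- cover_knob (a point): Centre of the cover's black knob, a round drum 26 mm in diameter and 24 mm wide, its axis along the magazine's y, on a 12 mm wide neck 140 mm from the hinge line, in the plane of the cover (-x side when closed). Pinched across its width, along y, it can turn between the fingers while the cover swings.
- pack_a_center (a point): Centre (half-way up) of a pack of sauce-pot lids: rigid white ridged disc, 64 mm in diameter, 22 mm high, with a blue strap over it, about 0.1 kg, lying flat on the table. The three packs are alike; z is its axis.
- pack_b_center (a point): Centre (half-way up) of a pack of sauce-pot lids: rigid white ridged disc, 64 mm in diameter, 22 mm high, with a blue strap over it, about 0.1 kg, lying flat on the table. The three packs are alike; z is its axis.
- pack_c_center (a point): Centre (half-way up) of a pack of sauce-pot lids: rigid white ridged disc, 64 mm in diameter, 22 mm high, with a blue strap over it, about 0.1 kg, lying flat on the table. The three packs are alike; z is its axis.
- pack_a: the same pack a (origin at the centre of its underside)
- pack_b: the same pack b (origin at the centre of its underside)
- pack_c: the same pack c (origin at the centre of its underside)
- herb_pot: Small steel pot with green herbs, 70 mm wide, 36 mm high, origin at the centre of its underside. Bystander.
- seed_pot: Small steel pot with seeds, 64 mm wide, 33 mm high, origin at the centre of its underside. Bystander.
- meal_tray: Oval foil meal tray with a lid board, 163 x 128 x 56 mm, origin at the centre of its underside. Bystander.
Things that resemble listed ones, but are neither listed nor needed, are in the scene too. What is shaped like the pack_b but turquoise is not meant.

How it is judged (in metres and radians):
On the way, in this order (a step that is already met when the one before it is completed fails the run):
1. the cover is swung up past 1.2 rad (value of joint cover above 1.2 rad), for 0.2 s.
2. with the cover open, the top of the stack lies within the red band, the packs released and at rest (value of joint cover above 1 rad and ((horizontal distance between pack_a_center and lid_magazine below 0.012 m and angle between pack_a_center's own z axis and vertical below 0.12 rad and z of pack_a_center in the frame of lid_magazine between 0.0635 and 0.0945 m) or (horizontal distance between pack_b_center and lid_magazine below 0.012 m and angle between pack_b_center's own z axis and vertical below 0.12 rad and z of pack_b_center in the frame of lid_magazine between 0.0635 and 0.0945 m) or (horizontal distance between pack_c_center and lid_magazine below 0.012 m and angle between pack_c_center's own z axis and vertical below 0.12 rad and z of pack_c_center in the frame of lid_magazine between 0.0635 and 0.0945 m)) and ((horizontal distance between pack_a_center and lid_magazine below 0.012 m and angle between pack_a_center's own z axis and vertical below 0.12 rad and z of pack_a_center in the frame of lid_magazine below 0.0945 m) or (horizontal distance between pack_a_center and lid_magazine above 0.06 m and height (world z) of pack_a_center below 0.02 m and angle between pack_a_center's own z axis and vertical below 0.12 rad)) and ((horizontal distance between pack_b_center and lid_magazine below 0.012 m and angle between pack_b_center's own z axis and vertical below 0.12 rad and z of pack_b_center in the frame of lid_magazine below 0.0945 m) or (horizontal distance between pack_b_center and lid_magazine above 0.06 m and height (world z) of pack_b_center below 0.02 m and angle between pack_b_center's own z axis and vertical below 0.12 rad)) and ((horizontal distance between pack_c_center and lid_magazine below 0.012 m and angle between pack_c_center's own z axis and vertical below 0.12 rad and z of pack_c_center in the frame of lid_magazine below 0.0945 m) or (horizontal distance between pack_c_center and lid_magazine above 0.06 m and height (world z) of pack_c_center below 0.02 m and angle between pack_c_center's own z axis and vertical below 0.12 rad)) and linear speed of each of pack_a, pack_b, pack_c below 0.03 m/s and contact force between the fingers and pack_a below 0.3 N and contact force between the fingers and pack_b below 0.3 N and contact force between the fingers and pack_c below 0.3 N), for 0.3 s.
3. the cover is closed (value of joint cover below 0.06 rad), for 0.2 s.
At the end, for the whole second after the job is handed in: The top of the stack in the tube is within the red band (75 to 105 mm up); every pack lies flat, at rest, in the tube or on the table clear of the magazine; the cover is closed to within 0.06 rad; pots and tray moved under 30 mm and not tipped (((horizontal distance between pack_a_center and lid_magazine below 0.012 m and angle between pack_a_center's own z axis and vertical below 0.12 rad and z of pack_a_center in the frame of lid_magazine between 0.0635 and 0.0945 m) or (horizontal distance between pack_b_center and lid_magazine below 0.012 m and angle between pack_b_center's own z axis and vertical below 0.12 rad and z of pack_b_center in the frame of lid_magazine between 0.0635 and 0.0945 m) or (horizontal distance between pack_c_center and lid_magazine below 0.012 m and angle between pack_c_center's own z axis and vertical below 0.12 rad and z of pack_c_center in the frame of lid_magazine between 0.0635 and 0.0945 m)) and ((horizontal distance between pack_a_center and lid_magazine below 0.012 m and angle between pack_a_center's own z axis and vertical below 0.12 rad and z of pack_a_center in the frame of lid_magazine below 0.0945 m) or (horizontal distance between pack_a_center and lid_magazine above 0.06 m and height (world z) of pack_a_center below 0.02 m and angle between pack_a_center's own z axis and vertical below 0.12 rad)) and ((horizontal distance between pack_b_center and lid_magazine below 0.012 m and angle between pack_b_center's own z axis and vertical below 0.12 rad and z of pack_b_center in the frame of lid_magazine below 0.0945 m) or (horizontal distance between pack_b_center and lid_magazine above 0.06 m and height (world z) of pack_b_center below 0.02 m and angle between pack_b_center's own z axis and vertical below 0.12 rad)) and ((horizontal distance between pack_c_center and lid_magazine below 0.012 m and angle between pack_c_center's own z axis and vertical below 0.12 rad and z of pack_c_center in the frame of lid_magazine below 0.0945 m) or (horizontal distance between pack_c_center and lid_magazine above 0.06 m and height (world z) of pack_c_center below 0.02 m and angle between pack_c_center's own z axis and vertical below 0.12 rad)) and linear speed of each of pack_a, pack_b, pack_c below 0.03 m/s and value of joint cover below 0.06 rad); the robot touches nothing.
It fails at once if a pack falls down the tube (faster than 0.55 m/s, a free fall of about 15 mm) ((horizontal distance between pack_a_center and lid_magazine below 0.03 m and height (world z) of pack_a_center below 0.13 m and linear speed of pack_a above 0.55 m/s) or (horizontal distance between pack_b_center and lid_magazine below 0.03 m and height (world z) of pack_b_center below 0.13 m and linear speed of pack_b above 0.55 m/s) or (horizontal distance between pack_c_center and lid_magazine below 0.03 m and height (world z) of pack_c_center below 0.13 m and linear speed of pack_c above 0.55 m/s)).
It fails at once if a pot or the tray is moved more than 30 mm or tipped (distance of any of herb_pot, seed_pot, meal_tray from where it was at the start of the episode above 0.03 m or angle between any of herb_pot, seed_pot, meal_tray's own z axis and vertical above 0.35 rad).
It also fails if it takes over 72 s, if anything falls off the work surface, if the arm or the gripper's body presses on something with over 40 N, if the wrist force passes 120 N, or if a joint passes its speed limit or range.

## Working session

There is one attempt and no reset: what is moved stays moved. The work goes in short steps, Python scripts to look and compute and a tool call to move; the robot and the scene stay as the last step left them, time stands still between calls to the robot, and variables do not carry over. Pictures are saved under pics/ and viewed, and the job is handed in when it is done.

Besides the shell and the picture viewer there is one more tool, called after "Call:" by a JSON object that holds its "method" and its "body". drive_tool: Moves the arm, as the interface text tells. Its arguments: {"type":"object","properties":{"deltas":{"type":"array"},"claw":{"type":"number"},"squeeze":{"type":"number"}},"required":["deltas"]}

```bash
mkdir -p pics; ls; cat > h.py <<'E'
import numpy as np, cv2
from plant import r, imaging
def save(n,f):
    im=imaging.capture(n); cv2.imwrite('pics/'+f,im[:,:,::-1]); return im
def ray(cam,px):
    c=imaging.get_calibration(cam)
    p=cv2.undistortPoints(np.array([[px]],float),np.array(c['mtx'],float),None)[0,0]
    R=np.array(c['R']);t=np.array(c['t']).ravel()
    return -R.T@t, R.T@np.array([p[0],p[1],1])
def atz(cam,px,z):
    o,d=ray(cam,px); return o+d*(z-o[2])/d[2]
def tri(p1,p2,c1='scene',c2='side'):
    o1,d1=ray(c1,p1);o2,d2=ray(c2,p2)
    d1/=np.linalg.norm(d1);d2/=np.linalg.norm(d2)
    A=np.stack([d1,-d2],1);s=np.linalg.lstsq(A,o2-o1,rcond=None)[0]
    a=o1+d1*s[0];b=o2+d2*s[1];return (a+b)/2,np.linalg.norm(a-b)
def proj(cam,X):
    c=imaging.get_calibration(cam);p=np.array(c['mtx'])@(np.array(c['R'])@np.array(X)+np.array(c['t']).ravel());return p[:2]/p[2]
E
python3 - <<'E'
from h import *
print(r.get_state())
for n in ['scene','side','wrist']: save(n,n+'0.png')
for n in ['scene','side']:
    c=imaging.get_calibration(n);print(n,c['mtx'],(-np.array(c['R']).T@np.array(c['t']).ravel()).round(3))
    for l in ['tube_mouth','cover_hinge','cover_knob','pack_a_center','lid_magazine','herb_pot','seed_pot','meal_tray']:
        for d in imaging.landmark_of(n,l): print(n,l,round(d['score'],2),np.round(d['position'],1))
print(imaging.get_calibration('wrist'))
E
```

```text
pics
{'time_s': 0.0, 'joints': array([ 1.65067961e+01,  2.05921576e+01,  6.32503272e-01, -1.93766074e-02,
       -7.01339717e+01, -1.65079694e+01]), 'qd': array([ 0.00719005,  0.04207982,  0.11754373,  0.01524577,  0.02638609,
       -0.06370289]), 'joint_torque': array([-8.00930356e-04, -5.82726967e+01,  2.93058443e+01,  6.99745238e+00,
        6.93249181e-03, -2.06530804e-04]), 'tcp_pos': array([ 6.74512569e-01, -3.24559919e-05,  2.25607204e-01]), 'eef_rot': array([-8.99050570e+01,  9.14202278e-03,  8.99922348e+01]), 'contact_force': array([-0.24086992, -0.0139761 ,  0.52222248]), 'moment': array([0.02215312, 0.00867594, 0.02397827]), 'gripper_width': 0.08734643151605286}
scene [[584.41955021   0.         320.89820259]
 [  0.         584.41955021 236.93865467]
 [  0.           0.           1.        ]] [-0.021 -0.496  0.883]
scene tube_mouth 0.72 [239.9 201.3]
scene tube_mouth 0.29 [323.4 298.1]
scene cover_hinge 0.82 [262.2 180.8]
scene cover_knob 0.62 [212.1 215.6]
scene cover_knob 0.27 [251.3 240.4]
scene cover_knob 0.27 [373.5 262.1]
scene pack_a_center 0.64 [322.9 303.2]
scene
[... 669 characters left out ...]
87 [237.5 261.3]
side seed_pot 0.88 [351.6 204.6]
side seed_pot 0.66 [266.5 213.6]
side seed_pot 0.41 [418.5 296. ]
side seed_pot 0.3 [264.  186.1]
side meal_tray 0.65 [419.6 293.3]
{'mtx': array([[371.64829954,   0.        , 310.80243077],
       [  0.        , 371.64829954, 238.36045701],
       [  0.        ,   0.        ,   1.        ]]), 'T_tool_cam': array([[-8.65397519e-05,  9.54668603e-01,  2.97670709e-01,
        -8.15637467e-02],
       [-2.14912498e-04, -2.97670721e-01,  9.54668579e-01,
        -1.58132595e-01],
       [ 9.99999973e-01,  1.86436261e-05,  2.30930565e-04,
        -1.46987126e-03],
       [ 0.00000000e+00,  0.00000000e+00,  0.00000000e+00,
         1.00000000e+00]])}
```

View pics/scene0.png

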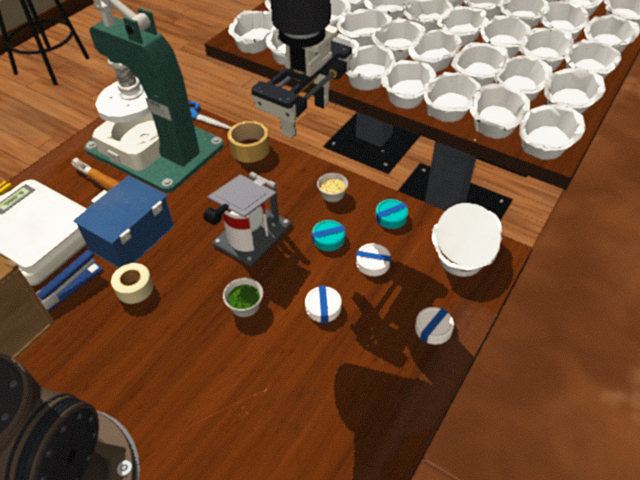

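View pics/side0.png

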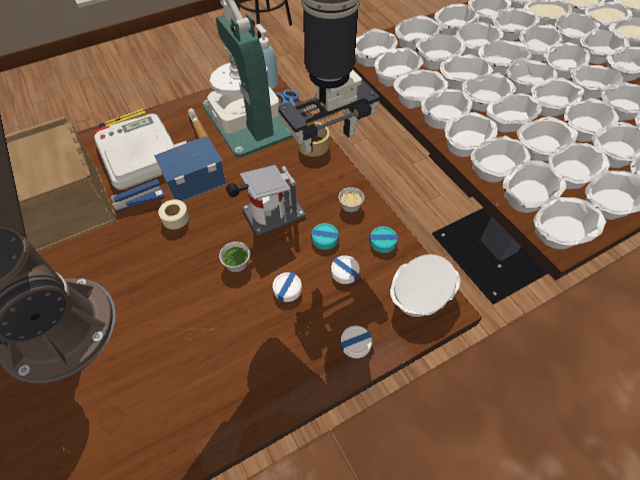

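View pics/wrist0.png

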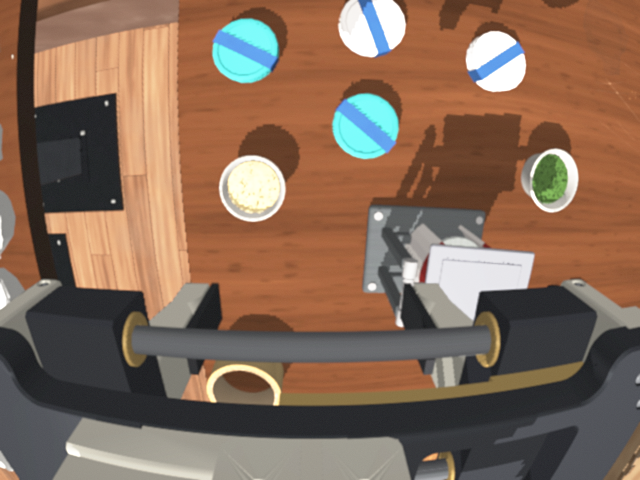

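The scene and side views show three white packs: scene (323,304), (374,260) and (435,325). There are two turquoise look-alikes. The magazine is at (240,230), with its knob at (212,215), pointing toward the robot.

```bash
python3 - <<'E'
from h import *
for a,b,n in [((239.9,201.3),(264.5,187.2),'mouth'),((262.2,180.8),(288.5,173),'hinge'),((212.1,215.6),(229.6,190.1),'knob'),((250.1,239.1),(267.8,217.2),'mag'),((322.9,303.2),(287.9,286),'packA'),((374,260),(345,269),'B'),((435,325),(357,342),'C'),((246.8,302.5),(237.5,261.3),'herb'),((331,192),(351.6,204.6),'seed'),((458.7,250.9),(420,293),'tray')]:
    X,e=tri(a,b);print(n,X.round(4),round(e,4))
for cam in ['scene','side']:
    im=cv2.imread(f'pics/{cam}0.png')
    c=cv2.resize(im[150:280,180:320] if cam=='scene' else im[140:260,200:330],None,fx=5,fy=5,interpolation=cv2.INTER_CUBIC)
    cv2.imwrite(f'pics/{cam}_c.png',c)
    for d in imaging.outline_of(cam,'pack_a')+[0]:
        if d:
            ys,xs=np.nonzero(d['region']); print(cam,round(d['score'],2),(xs.min()+xs.max())/2,(ys.min()+ys.max())/2,atz(cam,(xs.mean(),ys.mean()),0.013).round(4))
E
```

```text
mouth [0.5381 0.06   0.0978] 0.0048
hinge [0.6026 0.058  0.1067] 0.0063
knob [0.4512 0.0465 0.147 ] 0.0012
mag [0.5284 0.0399 0.0107] 0.0051
packA [ 0.4831 -0.1587  0.0028] 0.0001
B [ 0.6164 -0.1884  0.0095] 0.003
C [ 0.5476 -0.3511  0.0061] 0.0002
herb [ 0.41   -0.0409  0.0029] 0.0004
seed [ 0.7418 -0.0144 -0.0093] 0.0058
tray [ 0.7426 -0.3127 -0.015 ] 0.0017
scene 0.96 390.5 213.0 [ 0.7389 -0.1593  0.013 ]
scene 0.92 322.5 304.0 [ 0.4762 -0.1627  0.013 ]
scene 0.92 433.5 325.0 [ 0.5423 -0.3496  0.013 ]
scene 0.91 327.5 234.5 [ 0.6201 -0.0816  0.013 ]
scene 0.76 372.5 258.5 [ 0.614  -0.1873  0.013 ]
side 0.82 355.5 342.0 [ 0.5432 -0.3522  0.013 ]
side 0.82 324.5 236.5 [ 0.6195 -0.0848  0.013 ]
side 0.7 344.5 269.5 [ 0.6149 -0.1902  0.013 ]
side 0.66 286.5 287.0 [ 0.4769 -0.1654  0.013 ]
side 0.61 383.0 239.5 [ 0.7378 -0.1617  0.013 ]
```

```bash
ls pics
```

```text
scene0.png
scene_c.png
side0.png
side_c.png
wrist0.png
```

View pics/scene_c.png

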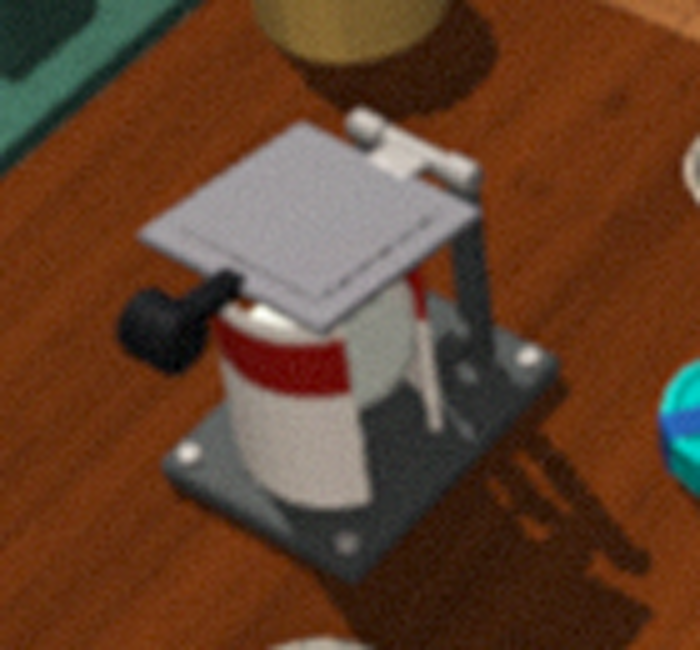

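View pics/side_c.png

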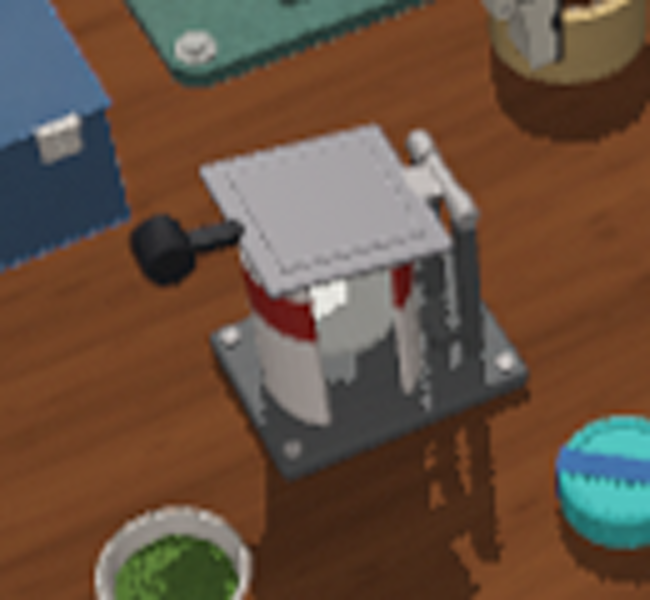

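```bash
python3 - <<'E'
from h import *
S=lambda u,v:(180+u/5,150+v/5); D=lambda u,v:(200+u/5,140+v/5)
for n,s,d in [('footL',S(163,465),D(213,345)),('footB',S(350,576),D(290,472)),('footR',S(556,355),D(525,372))]:
    print(n,atz('scene',s,.012).round(4),atz('side',d,.012).round(4),tri(s,d)[0].round(4),tri(s,d)[1].round(4))
for n,s,d in [('h+y',S(363,125),D(420,143)),('h-y',S(465,168),D(468,212)),('knob',S(160,330),D(163,250)),('pl left',S(140,235),D(202,170)),('pl front',S(322,328),D(280,292)),('pl right',S(480,210),D(448,247)),('pl back',S(303,122),D(377,125)),('neck',S(238,280),D(240,232))]:
    X,e=tri(s,d);print(n,X.round(4),e.round(4))
E
```

```text
footL [0.4818 0.0982 0.012 ] [0.4829 0.0909 0.012 ] [0.486  0.1021 0.002 ] 0.0051
footB [0.4769 0.002  0.012 ] [ 4.833e-01 -2.000e-04  1.200e-02] [ 0.487   0.0121 -0.0055] 0.0002
footR [0.6124 0.0009 0.012 ] [ 0.612  -0.0019  0.012 ] [0.6134 0.0011 0.0096] 0.0022
h+y [0.5999 0.0768 0.1108] 0.0002
h-y [0.5999 0.0272 0.1114] 0.003
knob [0.4607 0.0578 0.1309] 0.0014
pl left [0.4975 0.0995 0.1251] 0.0008
pl front [0.4991 0.0169 0.1208] 0.0008
pl right [0.5782 0.0042 0.1203] 0.0013
pl back [0.5859 0.0946 0.1145] 0.0005
neck [0.496  0.0516 0.1292] 0.0007
```

Call:
{"method": "drive_tool", "body": {"deltas": [[-2.5, 0.6, 0.3, 0, 0, -0.12], [-5, 1.2, 0.5, 0, 0, -0.24], [-8, 1.8, 0.8, 0, 0, -0.36], [-11, 2.6, 1, 0, 0, -0.48], [-14, 3.3, 1, 0, 0, -0.6], [-17, 4, 1, 0, 0, -0.72], [-20, 4.8, 1, 0, 0, -0.84], [-21.5, 5.2, 1, 0, 0, -0.96]], "claw": 0.7}}

```text
time_s: 1.72
tcp_pos: [0.4572, 0.052, 0.2368]
eef_rot: [-90.0, -0.0, 34.7]
contact_force: [-0.8, -0.3, 0.1]
gripper_width: 0.0615
```

Call:
{"method": "drive_tool", "body": {"deltas": [[0, 0, 0, 0, 0, -0.12], [0, 0, 0, 0, 0, -0.24], [0, 0, 0, 0, 0, -0.36], [0, 0, 0, 0, 0, -0.48], [0, 0, 0, 0, 0, -0.58], [0, 0, 0, 0, 0, -0.611], [0, 0, 0, 0, 0, -0.611], [0, 0, 0, 0, 0, -0.611]]}}

```text
time_s: 2.38
tcp_pos: [0.46, 0.052, 0.2367]
eef_rot: [-90.0, -0.0, 0.1]
contact_force: [0.5, 0.1, 0.2]
gripper_width: 0.0615
```

```bash
cat >> h.py <<'E'
from scipy.spatial.transform import Rotation as Ro
def wray(px,st=None):
    st=st or r.get_state(); c=imaging.get_calibration('wrist');T=np.array(c['T_tool_cam']);K=c['mtx']
    d=np.array([px[0]-K[0,2],px[1]-K[1,2]])/K[0,0]; th=np.linalg.norm(d)
    v=np.array([*(d/max(th,1e-9)*np.sin(th)),np.cos(th)])
    R=Ro.from_euler('xyz',st['eef_rot'],degrees=True).as_matrix()
    return R@T[:3,3]+st['tcp_pos'],R@T[:3,:3]@v
def watz(px,z,st=None):
    o,d=wray(px,st);return o+d*(z-o[2])/d[2]
def wproj(X,st=None):
    st=st or r.get_state(); c=imaging.get_calibration('wrist');T=np.array(c['T_tool_cam']);K=c['mtx']
    R=Ro.from_euler('xyz',st['eef_rot'],degrees=True).as_matrix()
    p=T[:3,:3].T@(R.T@(np.array(X)-st['tcp_pos'])-T[:3,3]); th=np.arctan2(np.hypot(p[0],p[1]),p[2]);n=np.hypot(p[0],p[1])
    return np.array([K[0,2]+K[0,0]*th*p[0]/n,K[1,2]+K[0,0]*th*p[1]/n])
def stt():
    s=r.get_state();print({k:np.round(s[k],4) for k in ['time_s','tcp_pos','eef_rot','contact_force','gripper_width','joints']});return s
E
python3 - <<'E'
from h import *
s=stt(); im=save('wrist','w1.png'); save('side','s1.png')
for l in ['cover_knob','cover_hinge']:
    for d in imaging.landmark_of('wrist',l): print(l,d['score'],d['position'],watz(d['position'],.128,s))
E
```

```text
{'time_s': np.float64(2.3833), 'tcp_pos': array([0.46  , 0.052 , 0.2367]), 'eef_rot': array([-8.99897e+01, -1.54000e-02,  7.32000e-02]), 'contact_force': array([0.5064, 0.0525, 0.2368]), 'gripper_width': np.float64(0.0615), 'joints': array([ 3.092480e+01, -3.451000e-01, -2.395110e+01, -1.000000e-03,
       -6.637550e+01, -1.208511e+02])}
cover_knob 0.68 [313.1, 235.1] [0.46119043 0.05304869 0.128     ]
cover_knob 0.21 [259.8, 395.8] [0.6188503  0.00361103 0.128     ]
cover_hinge 0.62 [310.4, 368.8] [0.58486853 0.05113759 0.128     ]
cover_hinge 0.42 [224.9, 149.1] [ 0.39605698 -0.0110348   0.128     ]
```

View pics/w1.png

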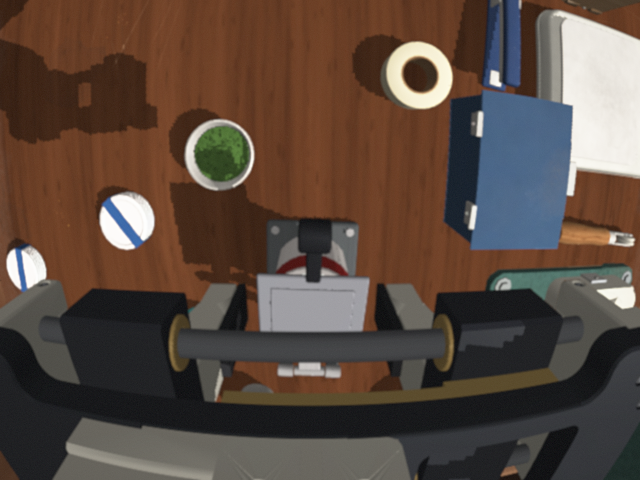

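View pics/s1.png

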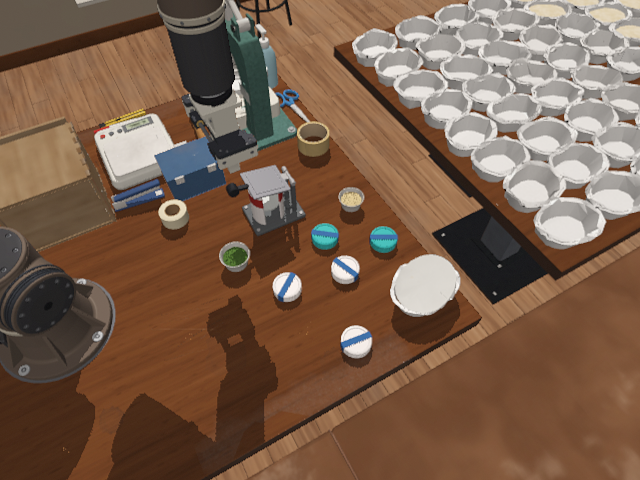

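Call:
{"method": "drive_tool", "body": {"deltas": [[0.1, 0.1, -1.5, 0, 0, 0], [0.1, 0.1, -4, 0, 0, 0], [0.1, 0.1, -6.5, 0, 0, 0], [0.1, 0.1, -9, 0, 0, 0], [0.1, 0.1, -11, 0, 0, 0], [0.1, 0.1, -12.2, 0, 0, 0], [0.1, 0.1, -12.5, 0, 0, 0], [0.1, 0.1, -12.5, 0, 0, 0]]}}

```text
time_s: 3.25
tcp_pos: [0.4606, 0.0527, 0.1109]
eef_rot: [-90.1, 0.1, 0.0]
contact_force: [0.4, -1.0, 1.4]
gripper_width: 0.061
```

```bash
python3 - <<'E'
from h import *
for p in [(267,224),(358,224),(275,231),(349,232)]: pass
s={'tcp_pos':np.array([.46,.052,.2367]),'eef_rot':np.array([-89.99,-.015,.07])}
for p,z in [((267,224),.012),((358,223),.012),((259,275),.121),((368,275),.121),((315,219),.12),((300,236),.13),((330,236),.13),((277,372),.114),((340,372),.114)]: print(p,watz(p,z,s).round(4))
stt(); save('wrist','w2.png'); save('side','s2.png')
im=cv2.imread('pics/s2.png')[110:250,180:340];cv2.imwrite('pics/s2c.png',cv2.resize(im,None,fx=4,fy=4))
E
```

```text
(267, 224) [0.484  0.0043 0.012 ]
(358, 223) [0.4827 0.1019 0.012 ]
(259, 275) [0.4969 0.0097 0.121 ]
(368, 275) [0.4968 0.0975 0.121 ]
(315, 219) [0.4508 0.0545 0.12  ]
(300, 236) [0.4613 0.0433 0.13  ]
(330, 236) [0.4613 0.0657 0.13  ]
(277, 372) [0.6    0.0197 0.114 ]
(340, 372) [0.5998 0.079  0.114 ]
{'time_s': np.float64(3.25), 'tcp_pos': array([0.4606, 0.0527, 0.1109]), 'eef_rot': array([-9.00607e+01,  9.53000e-02,  1.22000e-02]), 'contact_force': array([ 0.3982, -1.0271,  1.3553]), 'gripper_width': np.float64(0.061), 'joints': array([ 3.097150e+01,  7.178000e+00, -3.424590e+01,  4.100000e-03,
       -4.868910e+01, -1.209619e+02])}
```

View pics/w2.png

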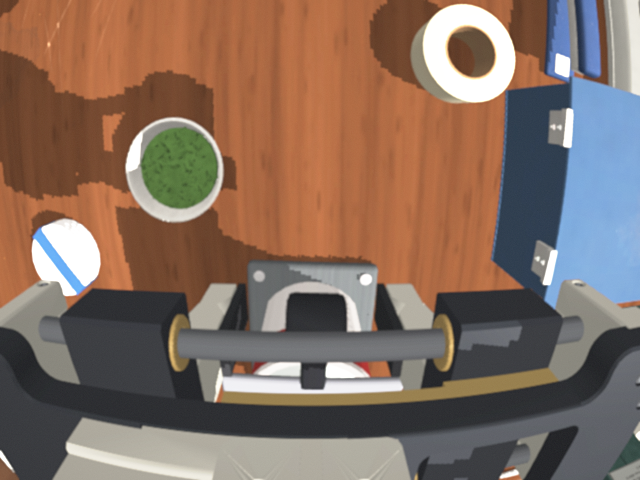

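View pics/s2c.png

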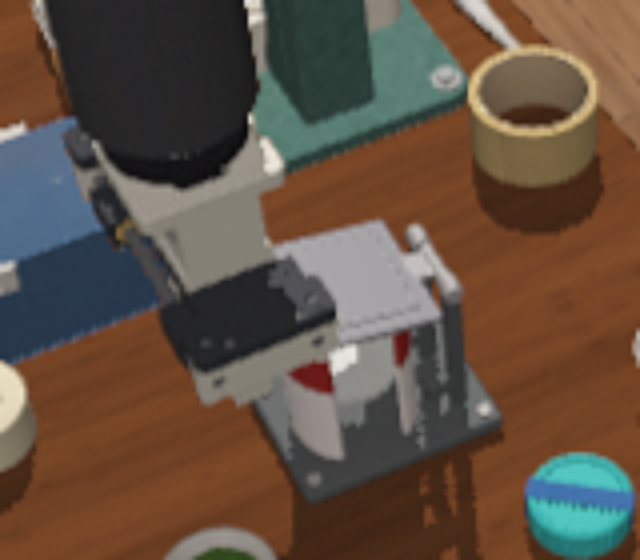

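Call:
{"method": "drive_tool", "body": {"deltas": [[0, 0, 0, 0, 0, 0], [0, 0, 0, 0, 0, 0], [0, 0, 0, 0, 0, 0], [0, 0, 0, 0, 0, 0], [0, 0, 0, 0, 0, 0], [0, 0, 0, 0, 0, 0], [0, 0, 0, 0, 0, 0], [0, 0, 0, 0, 0, 0]], "claw": 0.15, "squeeze": 12}}

```text
time_s: 4.02
tcp_pos: [0.4611, 0.0543, 0.1116]
eef_rot: [-89.9, -0.0, -0.0]
contact_force: [-2.9, 7.6, 0.8]
gripper_width: 0.0238
```

```bash
python3 - <<'E'
from h import *
stt(); save('side','s3.png')
im=cv2.imread('pics/s3.png')[110:250,180:340];cv2.imwrite('pics/s3c.png',cv2.resize(im,None,fx=4,fy=4))
E
```

```text
{'time_s': np.float64(4.0167), 'tcp_pos': array([0.4611, 0.0543, 0.1116]), 'eef_rot': array([-8.98685e+01, -3.45000e-02, -3.85000e-02]), 'contact_force': array([-2.9084,  7.6344,  0.7975]), 'gripper_width': np.float64(0.0238), 'joints': array([  31.0354,    7.0935,  -34.1799,   -0.1264,  -48.6293, -120.9904])}
```

View pics/s3c.png

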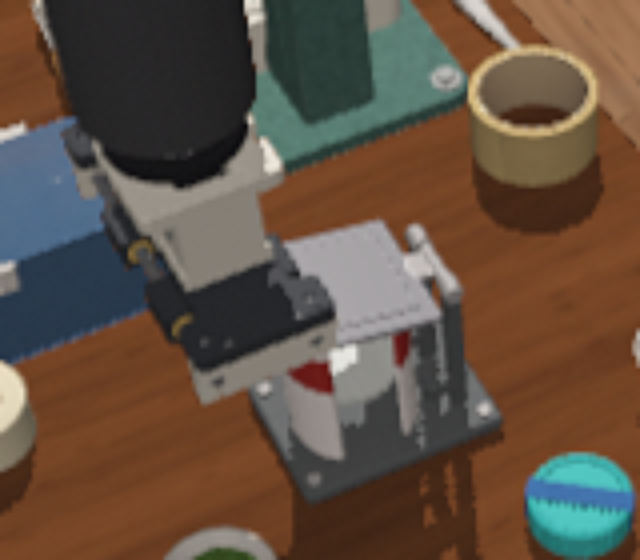

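Call:
{"method": "drive_tool", "body": {"deltas": [[0.18, 0.12, 1.1, 0, 0, 0], [0.6, 0.12, 2.7, 0, 0, 0], [1.2, 0.1, 4.3, 0, 0, 0], [2.0, 0.08, 5.75, 0, 0, 0], [3.0, 0.05, 7.1, 0, 0, 0], [4.15, 0.0, 8.4, 0, 0, 0], [5.4, -0.05, 9.45, 0, 0, 0], [6.8, -0.1, 10.4, 0, 0, 0]]}}

```text
time_s: 4.73
tcp_pos: [0.5287, 0.0523, 0.2154]
eef_rot: [-89.9, 0.1, -0.0]
contact_force: [1.2, 2.6, -7.7]
gripper_width: 0.0238
```

```bash
python3 - <<'E'
from h import *
stt(); save('side','s4.png')
im=cv2.imread('pics/s4.png')[60:250,180:380];cv2.imwrite('pics/s4c.png',cv2.resize(im,None,fx=3,fy=3))
E
```

```text
{'time_s': np.float64(4.7333), 'tcp_pos': array([0.5287, 0.0523, 0.2154]), 'eef_rot': array([-8.9948e+01,  7.8000e-02, -4.4900e-02]), 'contact_force': array([ 1.2082,  2.634 , -7.7285]), 'gripper_width': np.float64(0.0238), 'joints': array([ 2.674600e+01,  7.506600e+00, -1.826440e+01, -9.060000e-02,
       -6.427520e+01, -1.167516e+02])}
```

View pics/s4c.png

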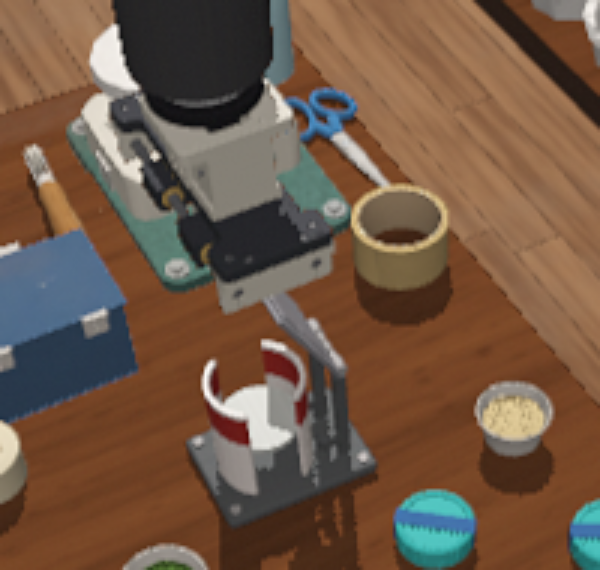

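Call:
{"method": "drive_tool", "body": {"deltas": [[1.5, 0, 0.76, 0, 0, 0], [3.05, -0.05, 1.34, 0, 0, 0], [4.7, -0.1, 1.7, 0, 0, 0], [6.4, -0.15, 1.9, 0, 0, 0], [8.05, -0.2, 1.9, 0, 0, 0], [9.7, -0.25, 1.7, 0, 0, 0], [11.35, -0.3, 1.25, 0, 0, 0], [12.4, -0.3, 0.9, 0, 0, 0]]}}

```text
time_s: 5.45
tcp_pos: [0.6529, 0.0485, 0.2229]
eef_rot: [-90.1, 0.2, -0.1]
contact_force: [-3.3, -2.3, -2.3]
gripper_width: 0.0242
```

```bash
python3 - <<'E'
from h import *
stt(); save('side','s5.png')
im=cv2.imread('pics/s5.png')[60:250,180:380];cv2.imwrite('pics/s5c.png',cv2.resize(im,None,fx=3,fy=3))
E
```

```text
{'time_s': np.float64(5.45), 'tcp_pos': array([0.6529, 0.0485, 0.2229]), 'eef_rot': array([-9.00549e+01,  1.96600e-01, -5.35000e-02]), 'contact_force': array([-3.3003, -2.2707, -2.2584]), 'gripper_width': np.float64(0.0242), 'joints': array([ 2.126800e+01,  1.889980e+01, -2.207800e+00, -2.180000e-02,
       -6.909540e+01, -1.113135e+02])}
```

View pics/s5c.png

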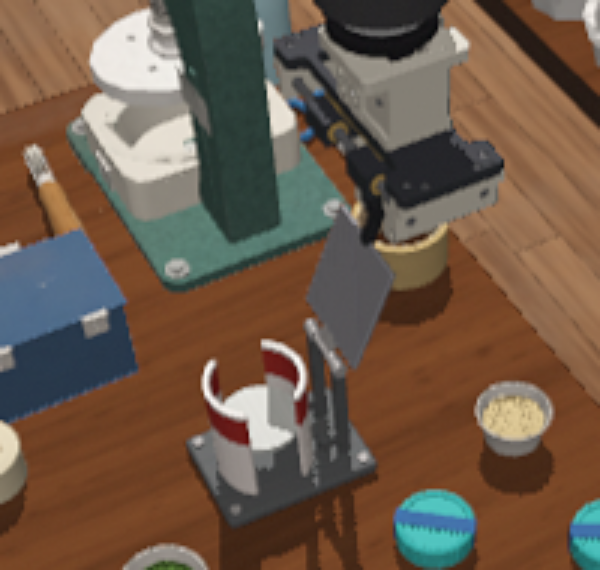

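Call:
{"method": "drive_tool", "body": {"deltas": [[0, 0, 0, 0, 0, 0], [0, 0, 0, 0, 0, 0], [0, 0, 0, 0, 0, 0], [0, 0, 0.8, 0, 0, 0], [0, 0, 2.5, 0, 0, 0], [0, 0, 4.5, 0, 0, 0], [0, 0, 6.5, 0, 0, 0], [-2, 0, 7.5, 0, 0, 0]], "claw": 0.5}}

```text
time_s: 6.17
tcp_pos: [0.6352, 0.0492, 0.3027]
eef_rot: [-90.0, -0.2, 0.0]
contact_force: [-0.6, -0.6, 0.4]
gripper_width: 0.044
```

Call:
{"method": "drive_tool", "body": {"deltas": [[-2, 0, 0, 0, 0, 0], [-5, 0, -0.5, 0, 0, 0], [-8, 0, -1, 0, 0, 0], [-11, 0, -1.5, 0, 0, 0], [-14, 0, -1.5, 0, 0, 0], [-16, 0, -1.5, 0, 0, 0], [-17, 0, -1.5, 0, 0, 0], [-17, 0, -1.5, 0, 0, 0]], "claw": 1.0}}

```text
time_s: 6.83
tcp_pos: [0.4615, 0.049, 0.2865]
eef_rot: [-89.9, -0.2, 0.1]
contact_force: [0.2, 0.7, -0.9]
gripper_width: 0.0865
```

```bash
python3 - <<'E'
from h import *
stt(); save('wrist','w6.png'); stt()
E
```

```text
{'time_s': np.float64(6.8333), 'tcp_pos': array([0.4615, 0.049 , 0.2865]), 'eef_rot': array([-8.98852e+01, -1.86700e-01,  5.71000e-02]), 'contact_force': array([ 0.2238,  0.7019, -0.9439]), 'gripper_width': np.float64(0.0865), 'joints': array([ 3.046940e+01, -2.113500e+00, -1.910340e+01, -4.700000e-03,
       -7.279100e+01, -1.204107e+02])}
{'time_s': np.float64(6.8833), 'tcp_pos': array([0.4628, 0.0492, 0.2862]), 'eef_rot': array([-8.991e+01, -1.800e-01,  5.950e-02]), 'contact_force': array([ 0.6656, -0.0132, -0.6099]), 'gripper_width': np.float64(0.0869), 'joints': array([ 3.042330e+01, -1.962900e+00, -1.899980e+01,  1.390000e-02,
       -7.276220e+01, -1.203677e+02])}
```

View pics/w6.png

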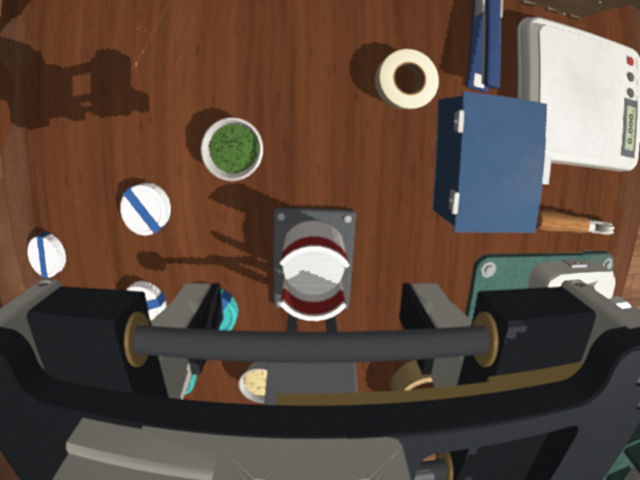

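```bash
python3 - <<'E'
from h import *
s={'tcp_pos':np.array([.4617,.049,.2865]),'eef_rot':np.array([-89.885,-.187,.057])}
im=cv2.imread('pics/w6.png')
k=6
c=cv2.resize(im[200:330,260:370],None,fx=k,fy=k,interpolation=cv2.INTER_CUBIC)
d=c.copy()
for (cx,cy,yaw,col) in [(.538,.0523,-.03,(0,255,0))]:
    for z,rr,cc in [(.11,.04,(0,255,0)),(.11,.036,(255,255,0))]:
        pts=[((wproj([cx+rr*np.cos(a),cy+rr*np.sin(a),z],s)-[260,200])*k) for a in np.linspace(0,6.28,120)]
        cv2.polylines(d,[np.array(pts).astype(np.int32)],True,cc,1)
    pts=[]
cv2.imwrite('pics/w6c.png',np.hstack([c[:,:390] if 0 else d])[:600*2])
print(d.shape)
E
```

```text
(780, 660, 3)
```

View pics/w6c.png

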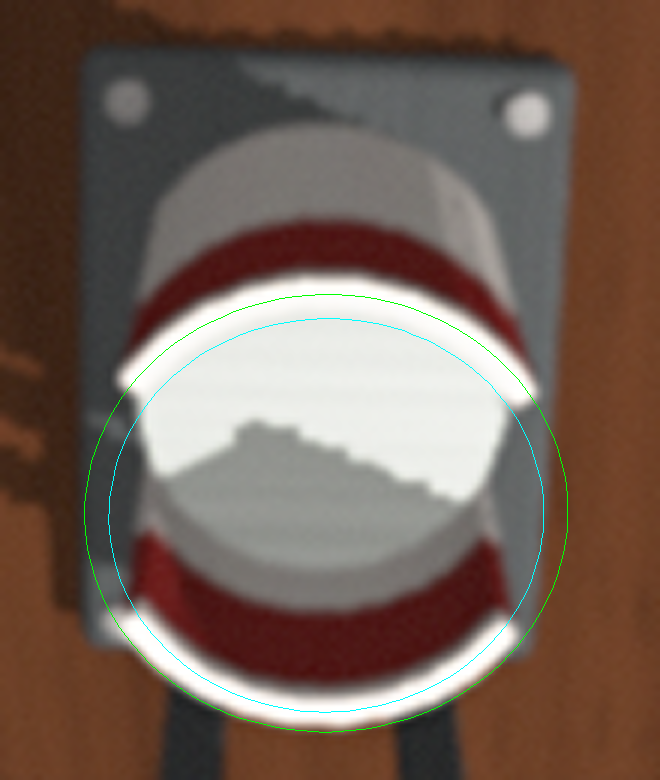

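```bash
python3 - <<'E'
from h import *
from scipy.optimize import least_squares
s={'tcp_pos':np.array([.4615,.049,.2865]),'eef_rot':np.array([-89.885,-.187,.057])}
P=[(325,271),(220,298),(430,298),(325,728),(220,702),(430,702),(125,365),(530,375),(118,632),(510,645)]
Q=np.array([watz((260+a/6,200+b/6),.11,s)[:2] for a,b in P]);print(Q.round(4))
f=least_squares(lambda p:np.hypot(*(Q-p[:2]).T)-p[2],[.538,.052,.04]);print(f.x,f.fun.round(4))
# plate inner disc
g=least_squares(lambda p:np.hypot(*(Q-p[:2]).T)-.04,[.538,.052]);print(g.x)
for a,b in [(120,380),(535,400),(110,610),(515,630)]: print(watz((260+a/6,200+b/6),.11,s).round(4))
# plate bottom edge (far wall/plate junction): try heights
for z in [.04,.05,.06,.07]:
    print(z,watz((260+325/6,200+572/6),z,s).round(4))
E
```

```text
[[0.4938 0.0518]
 [0.4983 0.0352]
 [0.4983 0.0686]
 [0.577  0.0522]
 [0.5718 0.0342]
 [0.5719 0.0702]
 [0.5098 0.0197]
 [0.5115 0.085 ]
 [0.5583 0.0171]
 [0.5608 0.0835]]
[0.5354298  0.05161761 0.04099678] [ 0.0006 -0.0004 -0.0002  0.0006 -0.0006 -0.0001 -0.0001  0.0001  0.0004
 -0.0002]
[0.53542029 0.05162826]
[0.5124 0.0189 0.11  ]
[0.5159 0.086  0.11  ]
[0.5541 0.0159 0.11  ]
[0.558  0.0843 0.11  ]
0.04 [0.5814 0.0529 0.04  ]
0.05 [0.5765 0.0528 0.05  ]
0.06 [0.5715 0.0527 0.06  ]
0.07 [0.5666 0.0525 0.07  ]
```

Call:
{"method": "drive_tool", "body": {"deltas": [[0.3, -2.5, -0.5, 0, 0, -0.045], [0.6, -5.5, -1, 0, 0, -0.045], [0.9, -9, -2, 0, 0, -0.045], [1.2, -12.5, -3.5, 0, 0, -0.045], [1.4, -16, -5, 0, 0, -0.045], [1.5, -19, -7, 0, 0, -0.045], [1.5, -21.4, -8.5, 0, 0, -0.045], [1.5, -21.4, -8.5, 0, 0, -0.045]]}}

```text
time_s: 7.55
tcp_pos: [0.477, -0.1683, 0.196]
eef_rot: [-90.0, 0.3, -2.8]
contact_force: [-0.1, 0.2, -0.5]
gripper_width: 0.0881
```

```bash
python3 - <<'E'
from h import *
s=stt(); save('wrist','w7.png')
for d in imaging.outline_of('wrist','pack_a'):
    ys,xs=np.nonzero(d['region']); p=((xs.min()+xs.max())/2,(ys.min()+ys.max())/2); print(round(d['score'],2),d['bbox'],watz(p,.016,s).round(4))
for d in imaging.landmark_of('wrist','pack_a_center'): print(d['score'],d['position'],watz(d['position'],.011,s).round(4))
E
```

```text
{'time_s': np.float64(7.55), 'tcp_pos': array([ 0.477 , -0.1683,  0.196 ]), 'eef_rot': array([-90.0181,   0.3299,  -2.7939]), 'contact_force': array([-0.1188,  0.2118, -0.5431]), 'gripper_width': np.float64(0.0881), 'joints': array([ 2.83470e+00,  6.08690e+00, -2.26593e+01, -1.64000e-02,
       -6.15839e+01, -9.56208e+01])}
0.95 [279.3, 179.0, 352.6, 247.0] [ 0.4774 -0.1633  0.016 ]
0.95 [269.9, 309.0, 327.6, 367.2] [ 0.6104 -0.1871  0.016 ]
0.59 [117.8, 250.5, 175.9, 315.1] [ 0.5421 -0.3471  0.016 ]
0.56 [370.2, 308.2, 409.0, 364.4] [ 0.6173 -0.0923  0.016 ]
0.74 [316.3, 214.8] [ 0.4803 -0.164   0.011 ]
```

View pics/w7.png

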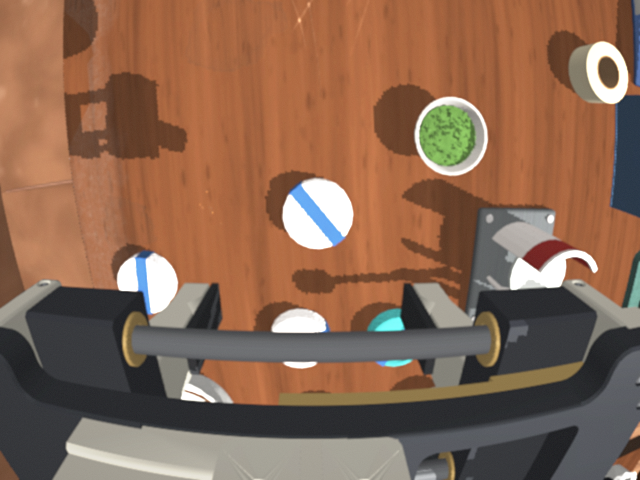

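Call:
{"method": "drive_tool", "body": {"deltas": [[0, 0.1, -1.5, 0, 0, 0], [0, 0.1, -4, 0, 0, 0], [0, 0.1, -7, 0, 0, 0], [0, 0.1, -10, 0, 0, 0], [0, 0.1, -13, 0, 0, 0], [0, 0.1, -15.5, 0, 0, 0], [0, 0.1, -16, 0, 0, 0], [0, 0.1, -16, 0, 0, 0]]}}

```text
time_s: 8.37
tcp_pos: [0.478, -0.1633, 0.0389]
eef_rot: [-90.0, 0.1, -2.5]
contact_force: [0.2, 0.6, 0.7]
gripper_width: 0.0874
```

```bash
python3 - <<'E'
from h import *
s=stt(); save('wrist','w8.png')
for d in imaging.outline_of('wrist','pack_a')[:2]: print(d['score'],d['bbox'])
print(wproj([.478,-.164,.022],s)); 
E
```

```text
{'time_s': np.float64(8.3667), 'tcp_pos': array([ 0.478 , -0.1633,  0.0389]), 'eef_rot': array([-90.02  ,   0.1335,  -2.505 ]), 'contact_force': array([0.2244, 0.5728, 0.6664]), 'gripper_width': np.float64(0.0874), 'joints': array([ 3.45870e+00,  1.67605e+01, -3.37807e+01,  9.50000e-03,
       -3.95937e+01, -9.59710e+01])}
0.45 [423.9, 452.7, 437.0, 462.4]
[310.51259294 284.61799572]
```

View pics/w8.png

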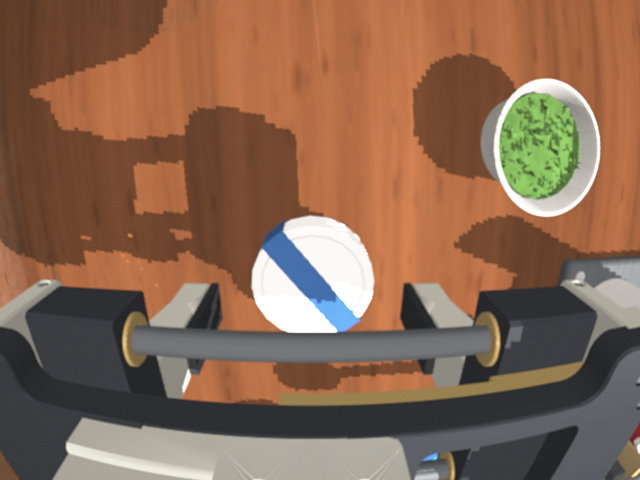

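```bash
python3 - <<'E'
from h import *
s=stt()
for p,z in [((313,215.5),.022),((251,279),.020),((374,279),.020)]: print(watz(p,z,s).round(4))
E
```

```text
{'time_s': np.float64(8.4667), 'tcp_pos': array([ 0.4796, -0.1636,  0.041 ]), 'eef_rot': array([-90.0127,  -0.1107,  -2.5072]), 'contact_force': array([-0.3297,  0.2346,  0.0358]), 'gripper_width': np.float64(0.0877), 'joints': array([ 3.42690e+00,  1.65766e+01, -3.36688e+01,  3.78000e-02,
       -3.96458e+01, -9.59632e+01])}
[ 0.4436 -0.1615  0.022 ]
[ 0.4771 -0.1958  0.02  ]
[ 0.48   -0.1306  0.02  ]
```

Call:
{"method": "drive_tool", "body": {"deltas": [[-0.15, 0, -0.8, 0, 0, 0], [-0.15, 0, -1.8, 0, 0, 0], [-0.15, 0, -2.6, 0, 0, 0], [-0.15, 0, -3, 0, 0, 0], [-0.15, 0, -3, 0, 0, 0], [-0.15, 0, -3, 0, 0, 0], [-0.15, 0, -3, 0, 0, 0], [-0.15, 0, -3, 0, 0, 0]]}}

```text
time_s: 9.13
tcp_pos: [0.4767, -0.1641, 0.0098]
eef_rot: [-90.0, -0.0, -2.6]
contact_force: [0.8, -0.0, -0.0]
gripper_width: 0.0872
```

Call:
{"method": "drive_tool", "body": {"deltas": [[0, 0, 0, 0, 0, 0], [0, 0, 0, 0, 0, 0], [0, 0, 0, 0, 0, 0], [0, 0, 0, 0, 0, 0], [0, 0, 0, 0, 0, 0], [0, 0, 0, 0, 0, 0], [0, 0, 0, 0, 0, 0], [0, 0, 0, 0, 0, 0]], "claw": 0.6, "squeeze": 20}}

```text
time_s: 9.8
tcp_pos: [0.4766, -0.164, 0.0097]
eef_rot: [-90.0, -0.0, -2.6]
contact_force: [-0.9, 0.8, 0.9]
gripper_width: 0.0633
```

```bash
python3 - <<'E'
from h import *
s=stt(); save('wrist','w9.png')
E
```

```text
{'time_s': np.float64(9.8), 'tcp_pos': array([ 0.4766, -0.164 ,  0.0097]), 'eef_rot': array([-8.99991e+01, -9.50000e-03, -2.58220e+00]), 'contact_force': array([-0.9235,  0.8452,  0.9085]), 'gripper_width': np.float64(0.0633), 'joints': array([ 3.38230e+00,  1.93014e+01, -3.55117e+01,  1.00000e-04,
       -3.51774e+01, -9.59645e+01])}
```

View pics/w9.png

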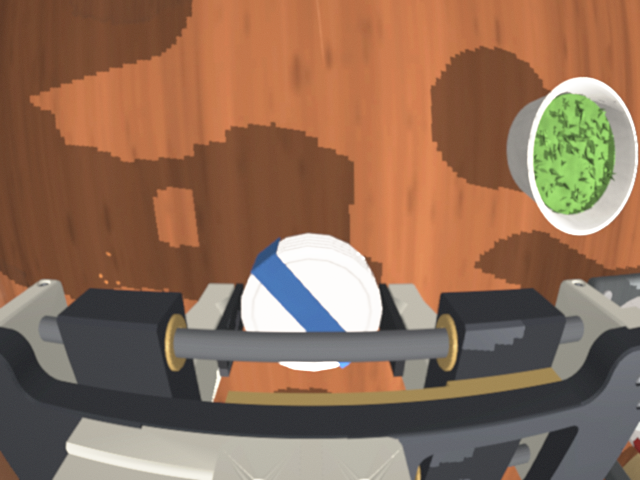

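```bash
python3 - <<'E'
from h import *
s=stt()
for p in [(312,235),(312,370.5),(241,302),(383,302)]: print(watz(p,.022,s).round(4), (watz(p,.022,s)-s['tcp_pos']).round(4))
E
```

```text
{'time_s': np.float64(9.85), 'tcp_pos': array([ 0.4765, -0.164 ,  0.0096]), 'eef_rot': array([-8.99983e+01, -4.40000e-03, -2.58950e+00]), 'contact_force': array([-0.8298,  1.7239,  3.5819]), 'gripper_width': np.float64(0.0631), 'joints': array([ 3.37960e+00,  1.93028e+01, -3.55142e+01, -2.10000e-03,
       -3.51785e+01, -9.59673e+01])}
[ 0.441  -0.1624  0.022 ] [-0.0355  0.0016  0.0124]
[ 0.5096 -0.1654  0.022 ] [ 0.0331 -0.0014  0.0124]
[ 0.4707 -0.1953  0.022 ] [-0.0058 -0.0313  0.0124]
[ 0.4735 -0.1322  0.022 ] [-0.003   0.0318  0.0124]
```

Call:
{"method": "drive_tool", "body": {"deltas": [[0, 0, 0.5, 0, 0, 0], [0, 0, 2, 0, 0, 0], [0, 0, 4, 0, 0, 0], [0, 0, 7, 0, 0, 0], [0, 0, 10, 0, 0, 0], [0, 0, 13, 0, 0, 0], [0, 0, 15, 0, 0, 0], [0, 0, 15, 0, 0, 0]]}}

```text
time_s: 10.52
tcp_pos: [0.4788, -0.1644, 0.1644]
eef_rot: [-90.0, -0.4, -2.5]
contact_force: [0.1, 0.4, -1.0]
gripper_width: 0.0634
```

Call:
{"method": "drive_tool", "body": {"deltas": [[0.7, 2.5, 0, 0, 0, 0], [1.6, 5.8, 0, 0, 0, 0], [2.5, 9, 0, 0, 0, 0], [3.4, 12.3, 0, 0, 0, 0], [4.3, 15.5, 0, 0, 0, 0], [5.2, 18.8, 0, 0, 0, 0], [5.8, 20.8, 0, 0, 0, 0], [6, 21.6, 0, 0, 0, 0]]}}

```text
time_s: 11.18
tcp_pos: [0.5369, 0.0545, 0.1589]
eef_rot: [-90.0, 0.0, -2.5]
contact_force: [0.5, -0.1, -1.8]
gripper_width: 0.0633
```

Call:
{"method": "drive_tool", "body": {"deltas": [[0, 0, -0.5, 0, 0, 0], [0, 0, -1.2, 0, 0, 0], [0, 0, -1.8, 0, 0, 0], [0, 0, -2.3, 0, 0, 0], [0, 0, -2.3, 0, 0, 0], [0, 0, -2.3, 0, 0, 0], [0, 0, -2.3, 0, 0, 0], [0, 0, -2.3, 0, 0, 0]]}}

```text
time_s: 11.85
tcp_pos: [0.5367, 0.0517, 0.1369]
eef_rot: [-90.0, -0.0, -2.6]
contact_force: [-0.3, 1.7, -1.5]
gripper_width: 0.0635
```

```bash
cat >> h.py <<'E'
def crops(tag,b1=(150,280,190,310),b2=(140,260,210,330),k=5):
    out=[]
    for n,b in (('scene',b1),('side',b2)):
        im=imaging.capture(n)[:,:,::-1]
        c=cv2.resize(im[b[0]:b[1],b[2]:b[3]],(400,430),interpolation=cv2.INTER_CUBIC); out.append(c)
    cv2.imwrite(f'pics/{tag}.png',np.hstack(out))
E
python3 - <<'E'
from h import *
s=stt(); save('wrist','w10.png'); crops('c10')
E
```

```text
{'time_s': np.float64(11.85), 'tcp_pos': array([0.5367, 0.0517, 0.1369]), 'eef_rot': array([-8.99856e+01, -3.70000e-02, -2.61530e+00]), 'contact_force': array([-0.2567,  1.7108, -1.5402]), 'gripper_width': np.float64(0.0635), 'joints': array([ 2.634570e+01,  1.228410e+01, -2.359100e+01,  6.500000e-03,
       -5.408560e+01, -1.189648e+02])}
```

View pics/w10.png

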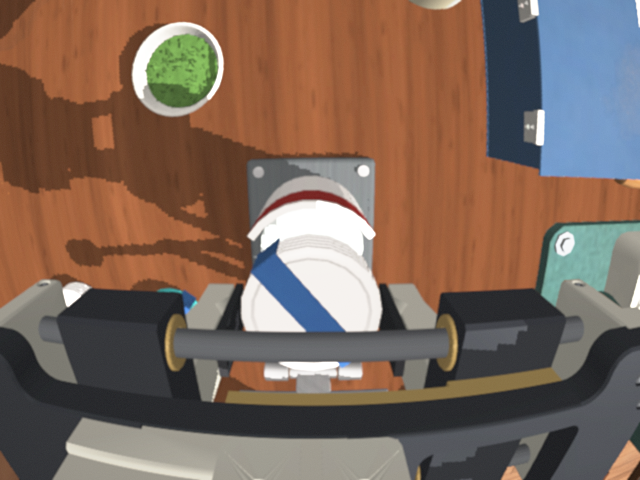

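View pics/c10.png

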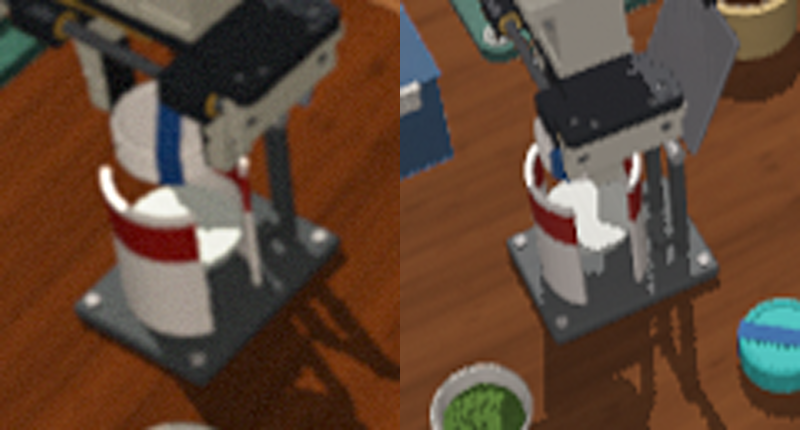

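```bash
python3 - <<'E'
from h import *
from scipy.optimize import least_squares
s={'tcp_pos':np.array([.5367,.0517,.1369]),'eef_rot':np.array([-89.985,-.037,-2.615])}
im=cv2.imread('pics/w10.png')
c=cv2.resize(im[150:390,230:400],None,fx=3,fy=3,interpolation=cv2.INTER_CUBIC)
for cx,cy in [(.5365,.0520)]:
    for z,rr,cc in [(.11,.04,(0,255,0)),(.11,.036,(255,255,0)),(.149,.032,(0,0,255))]:
        pts=[((wproj([cx+rr*np.cos(a),cy+rr*np.sin(a),z],s)-[230,150])*3) for a in np.linspace(0,6.28,120)]
        cv2.polylines(c,[np.array(pts).astype(np.int32)],True,cc,1)
cv2.imwrite('pics/w10c.png',c[:600])
E
```

```text
(no output)
```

View pics/w10c.png

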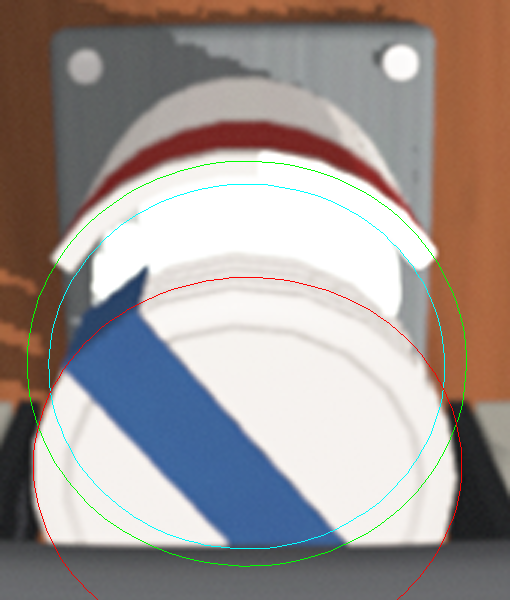

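Call:
{"method": "drive_tool", "body": {"deltas": [[-0.15, 0, -0.3, 0, 0, 0], [-0.15, 0, -0.7, 0, 0, 0], [-0.15, 0, -1.1, 0, 0, 0], [-0.15, 0, -1.5, 0, 0, 0], [-0.15, 0, -1.8, 0, 0, 0], [-0.15, 0, -2, 0, 0, 0], [-0.15, 0, -2, 0, 0, 0], [-0.15, 0, -2, 0, 0, 0]]}}

```text
time_s: 12.67
tcp_pos: [0.535, 0.0519, 0.1164]
eef_rot: [-90.0, 0.0, -2.6]
contact_force: [-0.1, -0.7, -1.2]
gripper_width: 0.0631
```

```bash
python3 - <<'E'
from h import *
s=stt(); im=save('wrist','w11.png'); crops('c11')
im=cv2.imread('pics/w11.png'); cv2.imwrite('pics/w11c.png',cv2.resize(im[190:390,230:400],None,fx=3,fy=3,interpolation=cv2.INTER_CUBIC)[:600])
E
```

```text
{'time_s': np.float64(12.6667), 'tcp_pos': array([0.535 , 0.0519, 0.1164]), 'eef_rot': array([-9.00132e+01,  1.66000e-02, -2.58890e+00]), 'contact_force': array([-0.1443, -0.74  , -1.1672]), 'gripper_width': np.float64(0.0631), 'joints': array([ 2.645620e+01,  1.346220e+01, -2.516920e+01,  4.400000e-03,
       -5.138950e+01, -1.190479e+02])}
```

View pics/w11c.png

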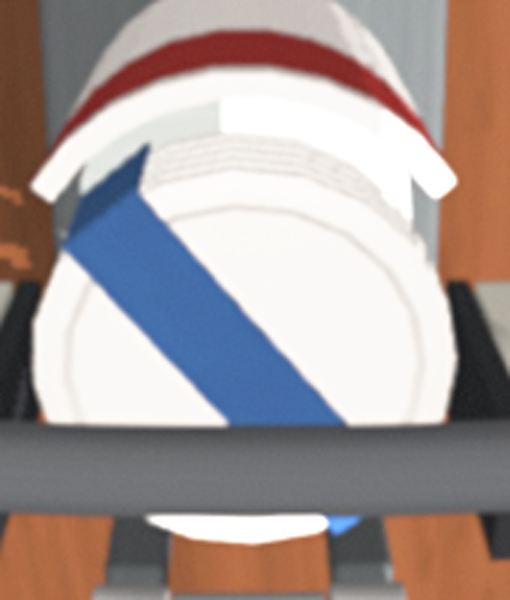

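View pics/c11.png

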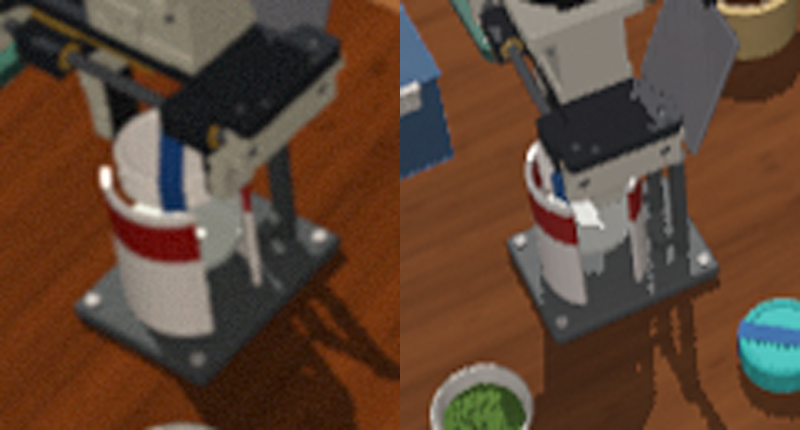

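```bash
python3 - <<'E'
from h import *
s={'tcp_pos':np.array([.535,.0519,.1164]),'eef_rot':np.array([-90.013,.017,-2.589])}
def row(x,z): return (wproj([x,.0518,z],s)-[230,190])*3
for n,x,z in [('rim out',.535-.04,.11),('rim in',.535-.036,.11),('pack bot near',.535-.032,.1066),('pack top near',.535-.032,.1286),('pack top far',.535+.032,.1286)]:
    print(n,row(x,z).round(1),row(x+.001,z).round(1))
im=cv2.imread('pics/w11.png')[190:390,313]; 
im=cv2.imread('pics/w11.png'); print([int(v) for v in im[205:250,300:306].mean(axis=(1,2))])
E
```

```text
rim out [233.4  71. ] [233.7  77.4]
rim in [234.6  96.5] [234.9 102.8]
pack bot near [236.  115.6] [236.3 121.7]
pack top near [234.9 159.2] [235.3 166. ]
pack top far [253.9 535.2] [254.1 540. ]
[71, 71, 72, 71, 70, 74, 104, 151, 193, 230, 248, 250, 250, 249, 249, 249, 249, 249, 247, 242, 240, 241, 242, 242, 241, 241, 240, 239, 236, 229, 233, 237, 235, 238, 239, 234, 238, 238, 235, 238, 239, 233, 238, 249, 251]
```

Call:
{"method": "drive_tool", "body": {"deltas": [[-0.15, 0, -0.1, 0, 0, 0], [-0.15, 0, -0.4, 0, 0, 0], [-0.15, 0, -0.7, 0, 0, 0], [-0.15, 0, -1.0, 0, 0, 0], [-0.15, 0, -1.3, 0, 0, 0], [-0.15, 0, -1.6, 0, 0, 0], [-0.15, 0, -2.0, 0, 0, 0], [-0.15, 0, -2.0, 0, 0, 0]]}}

```text
time_s: 13.48
tcp_pos: [0.533, 0.0518, 0.0956]
eef_rot: [-90.0, 0.1, -2.6]
contact_force: [-0.4, -0.1, -1.5]
gripper_width: 0.0635
```

Call:
{"method": "drive_tool", "body": {"deltas": [[0, 0, -0.25, 0, 0, 0], [0, 0, -0.5, 0, 0, 0], [0, 0, -0.75, 0, 0, 0], [0, 0, -1.0, 0, 0, 0], [0, 0, -1.25, 0, 0, 0], [0, 0, -1.5, 0, 0, 0], [0, 0, -1.7, 0, 0, 0], [0, 0, -1.7, 0, 0, 0]]}}

```text
time_s: 14.15
tcp_pos: [0.5332, 0.0519, 0.079]
eef_rot: [-90.0, 0.0, -2.6]
contact_force: [-0.8, 0.0, -1.2]
gripper_width: 0.0634
```

```bash
python3 - <<'E'
from h import *
s=stt(); crops('c12',(170,270,200,300),(150,250,220,310))
E
```

```text
{'time_s': np.float64(14.15), 'tcp_pos': array([0.5332, 0.0519, 0.079 ]), 'eef_rot': array([-9.0017e+01,  4.1500e-02, -2.5968e+00]), 'contact_force': array([-0.794 ,  0.0195, -1.1569]), 'gripper_width': np.float64(0.0634), 'joints': array([ 2.653140e+01,  1.594010e+01, -2.773790e+01, -7.400000e-03,
       -4.636650e+01, -1.191231e+02])}
```

View pics/c12.png

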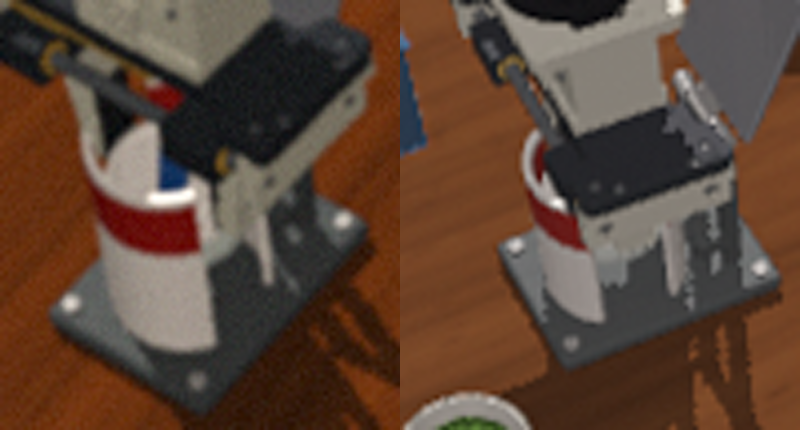

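Pack bottom is at ~0.069 and the contact force shows nothing yet. I'll lower it slowly.

Call:
{"method": "drive_tool", "body": {"deltas": [[0, 0, -0.1, 0, 0, 0], [0, 0, -0.2, 0, 0, 0], [0, 0, -0.3, 0, 0, 0], [0, 0, -0.4, 0, 0, 0], [0, 0, -0.5, 0, 0, 0], [0, 0, -0.6, 0, 0, 0], [0, 0, -0.7, 0, 0, 0], [0, 0, -0.7, 0, 0, 0]]}}

```text
time_s: 14.92
tcp_pos: [0.5335, 0.052, 0.0728]
eef_rot: [-90.0, -0.0, -2.6]
contact_force: [-1.3, 0.2, 3.1]
gripper_width: 0.0636
```

Call:
{"method": "drive_tool", "body": {"deltas": [[0, 0, 0, 0, 0, 0], [0, 0, -0.05, 0, 0, 0], [0, 0, -0.1, 0, 0, 0], [0, 0, -0.15, 0, 0, 0], [0, 0, -0.15, 0, 0, 0], [0, 0, -0.15, 0, 0, 0], [0, 0, -0.15, 0, 0, 0], [0, 0, -0.15, 0, 0, 0]]}}

```text
time_s: 15.58
tcp_pos: [0.5336, 0.052, 0.0728]
eef_rot: [-90.0, -0.1, -2.6]
contact_force: [-6.9, 1.1, 17.1]
gripper_width: 0.0633
```

Call:
{"method": "drive_tool", "body": {"deltas": [[0, 0, 0.1, 0, 0, 0], [0, 0, 0.15, 0, 0, 0], [0, 0, 0.15, 0, 0, 0], [0, 0, 0.15, 0, 0, 0], [0, 0, 0.15, 0, 0, 0], [0, 0, 0.15, 0, 0, 0], [0, 0, 0.15, 0, 0, 0], [0, 0, 0.15, 0, 0, 0]]}}

```text
time_s: 16.25
tcp_pos: [0.5336, 0.0521, 0.0728]
eef_rot: [-90.0, -0.0, -2.6]
contact_force: [-2.8, 0.6, 5.9]
gripper_width: 0.0631
```

Call:
{"method": "drive_tool", "body": {"deltas": [[0, 0, 0, 0, 0, 0], [0, 0, 0, 0, 0, 0], [0, 0, 0, 0, 0, 0], [0, 0, 0, 0, 0, 0], [0, 0, 0, 0, 0, 0], [0, 0, 0, 0, 0, 0], [0, 0, 0, 0, 0, 0], [0, 0, 0, 0, 0, 0]], "claw": 0.86}}

```text
time_s: 16.92
tcp_pos: [0.5335, 0.052, 0.0725]
eef_rot: [-90.0, 0.0, -2.6]
contact_force: [-0.1, -0.3, 0.1]
gripper_width: 0.0754
```

Call:
{"method": "drive_tool", "body": {"deltas": [[0, 0, 0.5, 0, 0, 0], [0, 0, 2, 0, 0, 0], [0, 0, 4.5, 0, 0, 0], [0, 0, 7.5, 0, 0, 0], [0, 0, 10.5, 0, 0, 0], [-1, 0, 13.5, 0, 0, 0], [-3.5, 0, 16.5, 0, 0, 0], [-6, 0, 19, 0, 0, 0]]}}

```text
time_s: 17.58
tcp_pos: [0.4733, 0.0518, 0.2647]
eef_rot: [-90.0, -0.1, -2.6]
contact_force: [1.1, 0.8, 0.5]
gripper_width: 0.0753
```

```bash
python3 - <<'E'
from h import *
s=stt(); im=save('wrist','w13.png'); crops('c13')
im=cv2.imread('pics/w13.png'); cv2.imwrite('pics/w13c.png',cv2.resize(im[180:350,240:390],None,fx=4,fy=4,interpolation=cv2.INTER_CUBIC)[:600])
E
```

```text
{'time_s': np.float64(17.5833), 'tcp_pos': array([0.4733, 0.0518, 0.2647]), 'eef_rot': array([-8.99935e+01, -5.82000e-02, -2.63010e+00]), 'contact_force': array([1.1313, 0.7624, 0.5291]), 'gripper_width': np.float64(0.0753), 'joints': array([ 3.002170e+01, -5.830000e-02, -1.995220e+01,  2.760000e-02,
       -7.005360e+01, -1.226612e+02])}
```

View pics/w13c.png

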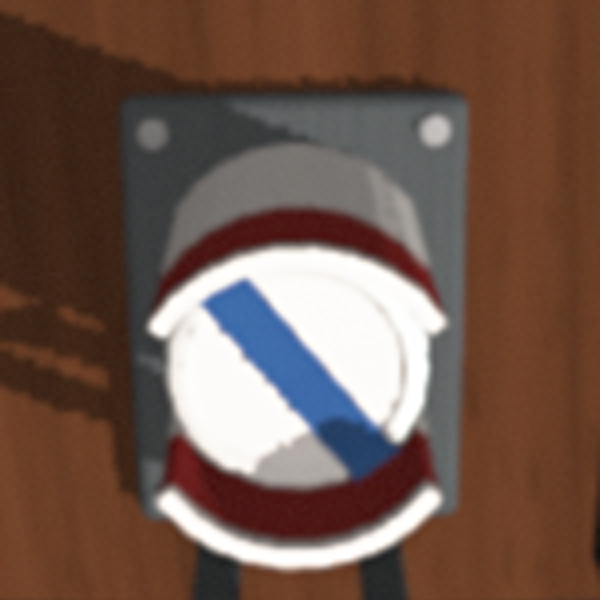

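View pics/c13.png

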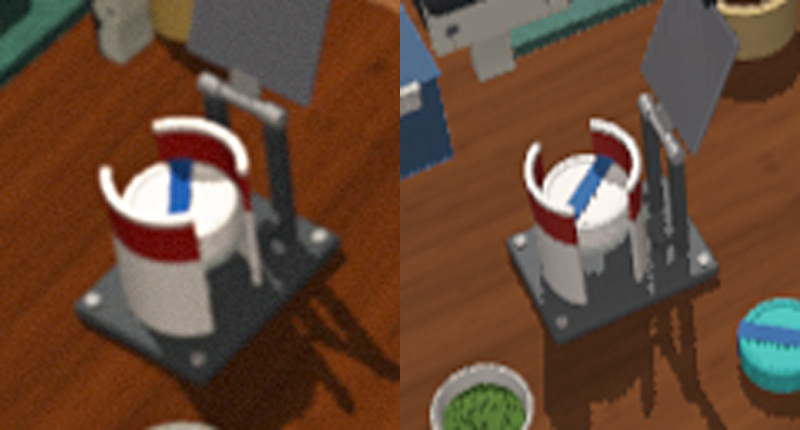

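Call:
{"method": "drive_tool", "body": {"deltas": [[0, 0, 2, 0, 0, 0], [1, 0, 4.5, 0, 0, 0], [4, -0.1, 6, 0, 0, 0], [7.5, -0.2, 6, 0, 0, 0], [11, -0.3, 6, 0, 0, 0], [14.5, -0.3, 6, 0, 0, 0], [17, -0.3, 6, 0, 0, 0], [17.9, -0.3, 6, 0, 0, 0]], "claw": 0.6}}

```text
time_s: 18.4
tcp_pos: [0.6553, 0.0486, 0.3191]
eef_rot: [-90.1, 0.2, -2.6]
contact_force: [-0.7, 1.5, -1.1]
gripper_width: 0.0524
```

```bash
python3 - <<'E'
from h import *
s=stt(); im=save('wrist','w14.png')
for d in imaging.landmark_of('wrist','cover_knob'): print(d['score'],d['position'],watz(d['position'],.242,s).round(4))
print(wproj([.653,.0487,.243],s))
E
```

```text
{'time_s': np.float64(18.4), 'tcp_pos': array([0.6553, 0.0486, 0.3191]), 'eef_rot': array([-90.0996,   0.2214,  -2.6468]), 'contact_force': array([-0.7429,  1.5474, -1.0734]), 'gripper_width': np.float64(0.0524), 'joints': array([ 2.121550e+01,  1.671410e+01,  7.052300e+00,  1.500000e-03,
       -8.058090e+01, -1.138624e+02])}
0.93 [313.3, 246.0] [0.6543 0.0496 0.242 ]
[311.86498564 244.71445078]
```

View pics/w14.png

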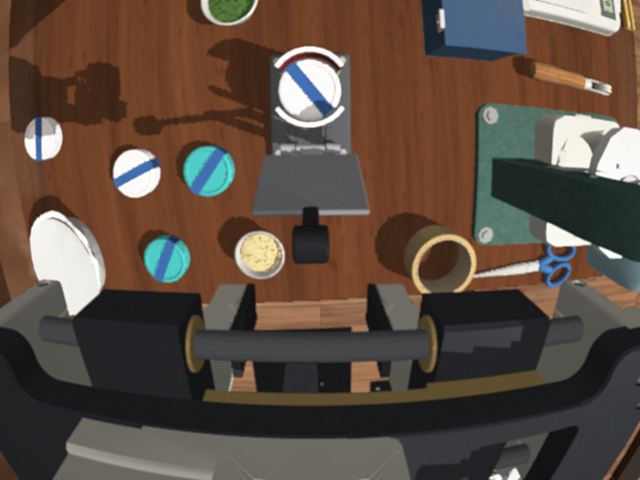

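Knob confirmed at (311,245), which matches the expected (0.654, 0.049). I'll descend and pinch it.

Call:
{"method": "drive_tool", "body": {"deltas": [[0, 0, -1.5, 0, 0, 0], [0, 0.05, -3.5, 0, 0, 0], [0, 0.05, -5.5, 0, 0, 0], [0, 0.05, -7.5, 0, 0, 0], [0, 0.05, -9, 0, 0, 0], [0, 0.05, -9.8, 0, 0, 0], [0, 0.05, -9.8, 0, 0, 0], [0, 0.05, -9.8, 0, 0, 0]]}}

```text
time_s: 19.17
tcp_pos: [0.6522, 0.0495, 0.2251]
eef_rot: [-90.0, -0.0, -2.6]
contact_force: [0.3, 0.2, 0.1]
gripper_width: 0.0527
```

Call:
{"method": "drive_tool", "body": {"deltas": [[0, 0, 0, 0, 0, 0], [0, 0, 0, 0, 0, 0], [0, 0, 0, 0, 0, 0], [0, 0, 0, 0, 0, 0], [0, 0, 0, 0, 0, 0], [0, 0, 0, 0, 0, 0], [0, 0, 0, 0, 0, 0], [0, 0, 0, 0, 0, 0]], "claw": 0.15, "squeeze": 12}}

```text
time_s: 19.83
tcp_pos: [0.6525, 0.0485, 0.225]
eef_rot: [-90.1, -0.0, -2.6]
contact_force: [-0.2, -4.6, 2.3]
gripper_width: 0.024
```

Call:
{"method": "drive_tool", "body": {"deltas": [[-1.6, 0, 0.55, 0, 0, 0], [-3.2, 0, 0.9, 0, 0, 0], [-4.9, 0.05, 1.05, 0, 0, 0], [-6.6, 0.1, 1.0, 0, 0, 0], [-8.2, 0.15, 0.75, 0, 0, 0], [-9.85, 0.2, 0.3, 0, 0, 0], [-11.4, 0.25, -0.35, 0, 0, 0], [-12.9, 0.3, -1.15, 0, 0, 0]]}}

```text
time_s: 20.5
tcp_pos: [0.5237, 0.0526, 0.2145]
eef_rot: [-90.0, -0.2, -2.6]
contact_force: [1.9, -1.8, 2.9]
gripper_width: 0.0243
```

Call:
{"method": "drive_tool", "body": {"deltas": [[-1.35, 0.03, -1.0, 0, 0, 0], [-2.6, 0.07, -2.15, 0, 0, 0], [-3.65, 0.1, -3.4, 0, 0, 0], [-4.6, 0.13, -4.8, 0, 0, 0], [-5.35, 0.15, -6.3, 0, 0, 0], [-5.9, 0.17, -7.9, 0, 0, 0], [-6.25, 0.18, -9.5, 0, 0, 0], [-6.4, 0.18, -10.6, 0, 0, 0]]}}

```text
time_s: 21.17
tcp_pos: [0.4577, 0.0545, 0.1059]
eef_rot: [-90.0, 0.1, -2.6]
contact_force: [-4.8, 2.8, 2.9]
gripper_width: 0.0241
```

Call:
{"method": "drive_tool", "body": {"deltas": [[0, 0, -0.3, 0, 0, 0], [0, 0, -0.6, 0, 0, 0], [0, 0, -0.9, 0, 0, 0], [0, 0, -1.2, 0, 0, 0], [0, 0, -1.2, 0, 0, 0], [0, 0, -1.2, 0, 0, 0], [0, 0, -1.2, 0, 0, 0], [0, 0, -1.2, 0, 0, 0]]}}

```text
time_s: 21.83
tcp_pos: [0.4574, 0.0545, 0.0943]
eef_rot: [-90.0, 0.2, -2.6]
contact_force: [-7.3, 4.7, -1.2]
gripper_width: 0.024
```

Call:
{"method": "drive_tool", "body": {"deltas": [[0.1, 0, -0.1, 0, 0, 0], [0.2, 0, -0.2, 0, 0, 0], [0.2, 0, -0.3, 0, 0, 0], [0.2, 0, -0.4, 0, 0, 0], [0.2, 0, -0.5, 0, 0, 0], [0.2, 0, -0.5, 0, 0, 0], [0.2, 0, -0.5, 0, 0, 0], [0.2, 0, -0.5, 0, 0, 0]]}}

```text
time_s: 22.5
tcp_pos: [0.4585, 0.0544, 0.0896]
eef_rot: [-90.0, 0.3, -2.6]
contact_force: [-13.5, 7.1, 7.2]
gripper_width: 0.0241
```

```bash
python3 - <<'E'
from h import *
s=stt(); crops('c15')
E
```

```text
{'time_s': np.float64(22.5), 'tcp_pos': array([0.4585, 0.0544, 0.0896]), 'eef_rot': array([-90.0063,   0.2841,  -2.6458]), 'contact_force': array([-13.4755,   7.1172,   7.1907]), 'gripper_width': np.float64(0.0241), 'joints': array([  31.1711,    8.8113,  -35.7338,   -0.2137,  -45.6946, -123.6673])}
```

View pics/c15.png

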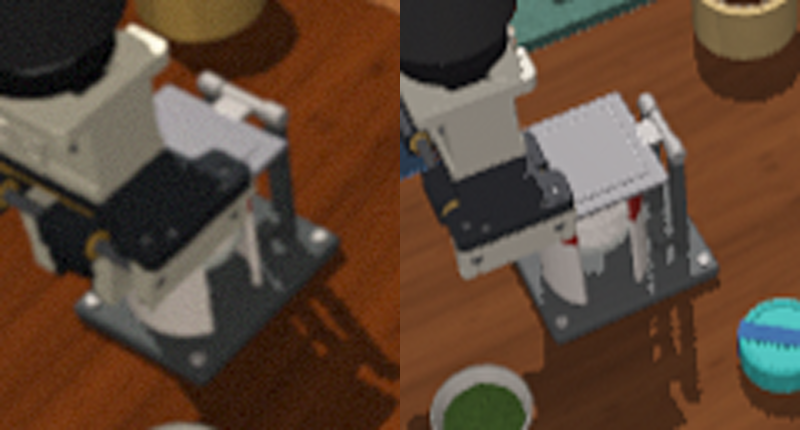

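Call:
{"method": "drive_tool", "body": {"deltas": [[0, 0, 0, 0, 0, 0], [0, 0, 0, 0, 0, 0], [0, 0, 0, 0, 0, 0], [0, 0, 0, 0, 0, 0], [-0.1, 0, 2, 0, 0, 0], [-0.1, 0, 5, 0, 0, 0], [-0.1, 0, 8, 0, 0, 0], [-0.1, 0, 9, 0, 0, 0]], "claw": 0.6}}

```text
time_s: 23.27
tcp_pos: [0.4625, 0.0548, 0.1842]
eef_rot: [-89.9, -0.3, -2.6]
contact_force: [1.5, 0.4, 0.5]
gripper_width: 0.0523
```

```bash
python3 - <<'E'
from h import *
s=stt(); crops('c16'); save('wrist','w16.png')
a=imaging.landmark_of('scene','cover_knob');b=imaging.landmark_of('side','cover_knob')
print([(round(d['score'],2),np.round(d['position'],1)) for d in a+b]); X,e=tri(a[0]['position'],b[0]['position']);print(X.round(4),e)
for th in (0,.05,.1): 
    K=[.599-.14*np.cos(th),.0545,.114+.14*np.sin(th)]; print(th,proj('scene',K).round(1),proj('side',K).round(1))
E
```

```text
{'time_s': np.float64(23.2667), 'tcp_pos': array([0.4625, 0.0548, 0.1842]), 'eef_rot': array([-89.8882,  -0.3032,  -2.5613]), 'contact_force': array([1.523 , 0.4495, 0.5263]), 'gripper_width': np.float64(0.0523), 'joints': array([ 3.114380e+01,  2.298000e+00, -2.857960e+01,  8.800000e-02,
       -5.880810e+01, -1.237502e+02])}
[(0.98, array([212.3, 225.2])), (0.76, array([231.4, 194.5]))]
[0.4552 0.0572 0.1153] 0.0034807129671528846
0 [214.5 224.1] [233.6 195.8]
0.05 [214.  221.4] [233.2 193.8]
0.1 [213.5 218.5] [232.9 191.7]
```

View pics/c16.png

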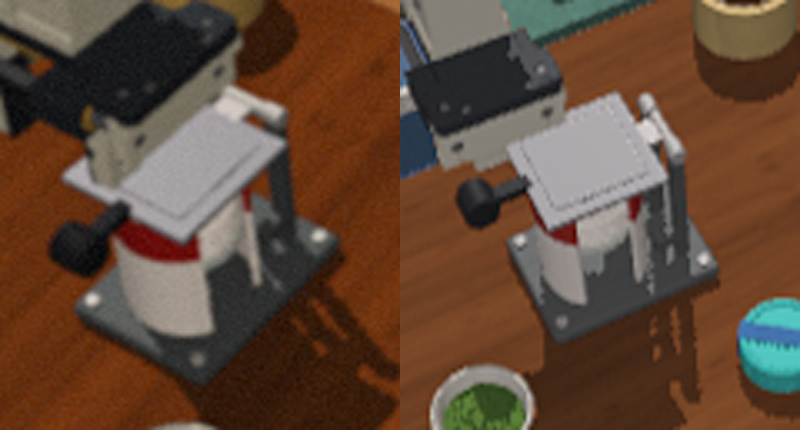

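Call:
{"method": "drive_tool", "body": {"deltas": [[0, 0, 0, 0, 0, 0], [0, 0, 0, 0, 0, 0], [0, 0, 0, 0, 0, 0], [0, 0, -1, 0, 0, 0], [0, 0, -2, 0, 0, 0], [0, 0, -3, 0, 0, 0], [0, 0, -4, 0, 0, 0], [0, 0, -4.6, 0, 0, 0]], "claw": 0.0}}

```text
time_s: 24.18
tcp_pos: [0.4594, 0.0538, 0.1319]
eef_rot: [-90.1, 0.1, -2.6]
contact_force: [-0.1, -0.7, -0.8]
gripper_width: 0.0048
```

Call:
{"method": "drive_tool", "body": {"deltas": [[0, 0, -0.2, 0, 0, 0], [0, 0, -0.4, 0, 0, 0], [0, 0, -0.6, 0, 0, 0], [0, 0, -0.8, 0, 0, 0], [0, 0, -0.9, 0, 0, 0], [0, 0, -0.9, 0, 0, 0], [0, 0, -0.9, 0, 0, 0], [0, 0, -0.9, 0, 0, 0]]}}

```text
time_s: 24.85
tcp_pos: [0.4609, 0.0544, 0.1267]
eef_rot: [-90.0, -0.1, -2.6]
contact_force: [-6.5, -0.1, 14.4]
gripper_width: 0.0006
```

Call:
{"method": "drive_tool", "body": {"deltas": [[0, 0, 0.5, 0, 0, 0], [0, 0, 2, 0, 0, 0], [-1, 0, 4.5, 0, 0, 0], [-2, 0, 7, 0, 0, 0], [-3, 0, 10, 0, 0, 0], [-3, 0, 12, 0, 0, 0], [-3, 0, 13, 0, 0, 0], [-3, 0, 13, 0, 0, 0]]}}

```text
time_s: 25.52
tcp_pos: [0.4317, 0.0549, 0.2578]
eef_rot: [-89.8, -0.3, -2.6]
contact_force: [0.5, 0.7, 0.0]
gripper_width: 0.0008
```

```bash
python3 - <<'E'
from h import *
s=stt(); save('side','s17.png'); save('scene','f17.png'); crops('c17')
a=imaging.landmark_of('scene','cover_knob');b=imaging.landmark_of('side','cover_knob')
print(a[0]['position'],b[0]['position'],tri(a[0]['position'],b[0]['position']))
E
```

```text
{'time_s': np.float64(25.5167), 'tcp_pos': array([0.4317, 0.0549, 0.2578]), 'eef_rot': array([-89.8491,  -0.2666,  -2.5656]), 'contact_force': array([0.5228, 0.656 , 0.0016]), 'gripper_width': np.float64(0.0008), 'joints': array([ 3.342970e+01, -4.340300e+00, -2.492560e+01,  3.710000e-02,
       -6.911030e+01, -1.260081e+02])}
[211.6, 222.4] [233.1, 194.9] (array([0.46030219, 0.06193215, 0.11106422]), np.float64(0.0029150046174023746))
```

View pics/c17.png

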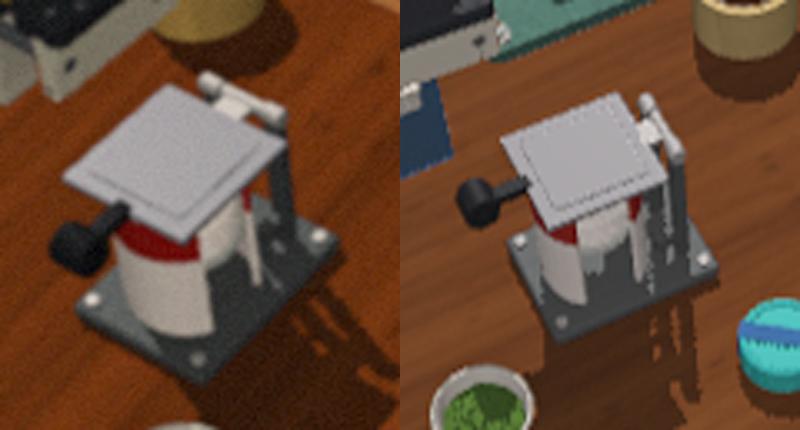

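View pics/s17.png

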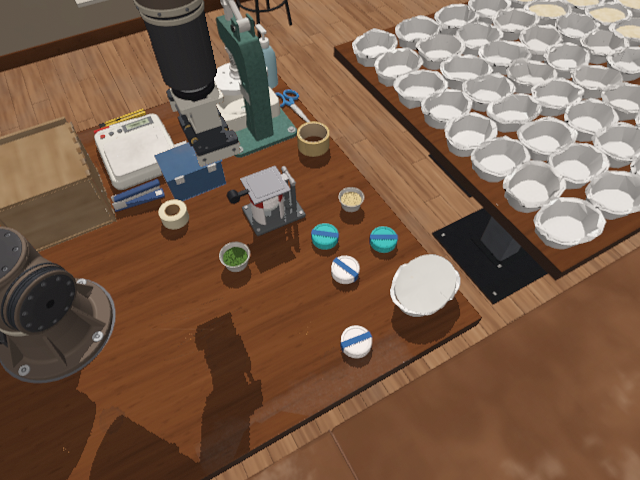

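```bash
python3 -c "
from plant import r
print(r.close_job())"
```

```text
the job is handed in; nothing more can be done
None
```

I opened the cover to about 1.95 rad, put one pack in the tube, closed the cover and handed the job in at about 25.5 s. The hand-in gave no verdict.

- **Pack:** I lowered it through the slots until it rested on the plate; the force reached about 17 N and it went no lower. Its underside is about 63 mm up, so the top is about 85 mm, inside the red band. A second pack would have reached about 107 mm, so I left the other two lying flat on the table. After release, the pictures showed the pack lying flat inside the band.
- **Cover:** Pressing on the knob with about 14 N stopped with its centre at about 114 mm, which is hinge height, so the cover is level and closed. In the pictures, the cover was in the same position before and after pressing.
- **Surroundings:** The last pictures show the pots, tray and spare packs where they were at the start. The gripper is clear of everything, with about 0 N of contact force.

**Disagreements:**
- The wrist camera put the plate at about 60 mm, against 63 mm by touch. With either figure, one pack is right.
- Estimates of the tube's position along x differed by about 3 mm (535 to 538 mm). I used 535 mm, and the pack went in without touching the rim.
- Locating the knob with the two fixed cameras was off by several millimetres sideways in the last check (62 mm in y, against 54 mm by touch). I relied on the touch measurement there.

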